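# Pin the shaft rests in line

## Task

Open the pin case: raise the front end of its lid over the lip, slide the lid out and lay it down. Then push a tapered drift pin down through each shaft rest on the base plate and into the hole below, so that the rest is drawn into line, and leave the pin there with its collar down on the foot of the rest. Unused pins stay standing in their case; finally slide the lid back on until its front end drops behind the lip.

Things in the scene. Friction and masses are not known exactly. Their poses are not given: they have to be found in the camera images.
- base: Aluminium base plate fixed to the bench, 115 mm along x (from -60 to +55 mm) by 276 mm along y; origin on its underside. Four slots 46 mm wide run across it along x, at y = +99 (a), +33 (b), -33 (c), -99 mm (d); slot floors 34 mm, ribs beside them 40 mm above the bench. A bench clamp behind it, towards the case, reaches up to 116 mm: carry things over it.
- base_hole_a (a point): Mouth of the hole in the floor of slot a, at x = +30 mm of the base, 34 mm above the bench; 14.5 mm wide, 34 mm deep. Axes as the base's.
- base_hole_b (a point): Mouth of the hole in the floor of slot b, at x = +30 mm of the base, 34 mm above the bench; 14.5 mm wide, 34 mm deep. Axes as the base's.
- base_hole_c (a point): Mouth of the hole in the floor of slot c, at x = +30 mm of the base, 34 mm above the bench; 14.5 mm wide, 34 mm deep. Axes as the base's.
- base_hole_d (a point): Mouth of the hole in the floor of slot d, at x = +30 mm of the base, 34 mm above the bench; 14.5 mm wide, 34 mm deep. Axes as the base's.
- rest_a: Shaft rest in slot a; may be absent. Loose steel foot 96 mm (x) by 44 by 8 mm, 0.2 to 0.36 kg; slides along x, 1 mm side play. Wooden vee block on it, x -46 to -8 mm, 30 mm wide (y), top 42 mm over the foot's underside: grip it there to shift the rest. Origin: centre of the foot's underside, axes as the base's. Starts 3 to 5 mm out of line; in line at x = 0 of the base.
- rest_hole_a (a point): Centre, at the underside of the foot, of the 14.5 mm hole through the 8 mm foot of rest a (x = +30 mm of the rest). A pin can enter while this is up to about 6 mm from the hole below.
- rest_b: Shaft rest in slot b; may be absent. Loose steel foot 96 mm (x) by 44 by 8 mm, 0.2 to 0.36 kg; slides along x, 1 mm side play. Wooden vee block on it, x -46 to -8 mm, 30 mm wide (y), top 42 mm over the foot's underside: grip it there to shift the rest. Origin: centre of the foot's underside, axes as the base's. Starts 3 to 5 mm out of line; in line at x = 0 of the base.
- rest_hole_b (a point): Centre, at the underside of the foot, of the 14.5 mm hole through the 8 mm foot of rest b (x = +30 mm of the rest). A pin can enter while this is up to about 6 mm from the hole below.
- rest_c: Shaft rest in slot c; may be absent. Loose steel foot 96 mm (x) by 44 by 8 mm, 0.2 to 0.36 kg; slides along x, 1 mm side play. Wooden vee block on it, x -46 to -8 mm, 30 mm wide (y), top 42 mm over the foot's underside: grip it there to shift the rest. Origin: centre of the foot's underside, axes as the base's. Starts 3 to 5 mm out of line; in line at x = 0 of the base.
- rest_hole_c (a point): Centre, at the underside of the foot, of the 14.5 mm hole through the 8 mm foot of rest c (x = +30 mm of the rest). A pin can enter while this is up to about 6 mm from the hole below.
- rest_d: Shaft rest in slot d; may be absent. Loose steel foot 96 mm (x) by 44 by 8 mm, 0.2 to 0.36 kg; slides along x, 1 mm side play. Wooden vee block on it, x -46 to -8 mm, 30 mm wide (y), top 42 mm over the foot's underside: grip it there to shift the rest. Origin: centre of the foot's underside, axes as the base's. Starts 3 to 5 mm out of line; in line at x = 0 of the base.
- rest_hole_d (a point): Centre, at the underside of the foot, of the 14.5 mm hole through the 8 mm foot of rest d (x = +30 mm of the rest). A pin can enter while this is up to about 6 mm from the hole below.
- pin_1: Tapered drift pin, oiled steel, 66 mm, 60 g, all alike; origin at the tip, z towards the head. Cone 3 to 13.6 mm diameter over the first 27 mm, 13.6 mm shank to 40 mm, collar 20 mm diameter from 40 to 44 mm, round head 16 mm diameter from 44 to 66 mm. Starts upright in the case. Home, its collar lies on the rest's foot, the tip 32 mm below the foot's underside (2 mm above the bench).
- pin_2: Tapered drift pin, oiled steel, 66 mm, 60 g, all alike; origin at the tip, z towards the head. Cone 3 to 13.6 mm diameter over the first 27 mm, 13.6 mm shank to 40 mm, collar 20 mm diameter from 40 to 44 mm, round head 16 mm diameter from 44 to 66 mm. Starts upright in the case. Home, its collar lies on the rest's foot, the tip 32 mm below the foot's underside (2 mm above the bench).
- pin_3: Tapered drift pin, oiled steel, 66 mm, 60 g, all alike; origin at the tip, z towards the head. Cone 3 to 13.6 mm diameter over the first 27 mm, 13.6 mm shank to 40 mm, collar 20 mm diameter from 40 to 44 mm, round head 16 mm diameter from 44 to 66 mm. Starts upright in the case. Home, its collar lies on the rest's foot, the tip 32 mm below the foot's underside (2 mm above the bench).
- pin_4: Tapered drift pin, oiled steel, 66 mm, 60 g, all alike; origin at the tip, z towards the head. Cone 3 to 13.6 mm diameter over the first 27 mm, 13.6 mm shank to 40 mm, collar 20 mm diameter from 40 to 44 mm, round head 16 mm diameter from 44 to 66 mm. Starts upright in the case. Home, its collar lies on the rest's foot, the tip 32 mm below the foot's underside (2 mm above the bench).
- case: Wooden pin case fixed to the bench, 160 mm (x) by 110 (y) by 89 mm high; origin: centre of its underside; x points to the front end, where the lid slides out. In it a block, top at z = 44 mm, with holes 15.5 mm wide at x = -54, -18, +18, +54 mm, y = 0: a pin stands there collar on block, tip at z = 4 mm. Inside 144 by 94 mm. The bench on its +y side, from its middle forwards, is clear for the lid.
- case_lip (a point): Middle of the top of the lip on the front wall (x = 72 to 80 mm of the case), z = 78 mm: 4 mm above the ledges that carry the lid. The other walls reach z = 89 mm.
- case_rail (a point): Middle of the front end of the rear hold-down rails, on the ledges: x = -18, y = 0, z = 74 mm of the case. Ledges run along both sides at z = 74 mm, 82 mm apart; from x = -72 to -18 mm a rail above each leaves a groove 10 mm high.
- lid: Plywood lid, 140 mm (x) by 90 by 5 mm, 0.11 kg; origin: centre of its underside, x to its front end. Shut, it lies flat at x = 0, y = 0, z = 74 mm of the case, 2 mm play all round, rear under the rails, front end behind the lip. To slide out along x the front must first be raised 5 to 8 mm (0.05 rad tilt); 60 mm out, the rear leaves the rails. It goes back the same way.
- lid_batten (a point): Middle of the grip batten on the lid: 14 mm along the lid's x, 56 mm along y, 18 mm high (z = 5 to 23 mm of the lid), at x = +45 mm of the lid.

How it is judged:
On the way, in this order (a step that is already met when the one before it is completed fails the run):
1. the lid is off the case (horizontal distance between lid and case above 0.1 m), for 0.2 s.
2. every rest that is there is pinned in line, the pin's collar down on its foot (horizontal distance between rest_hole_a and base_hole_a below 0.002 m and angle between each of rest_a, rest_b, rest_c, rest_d's own z axis and vertical below 0.04 rad and ((horizontal distance between pin_1 and rest_hole_a below 0.005 m and z of pin_1 in the frame of rest_hole_a between -0.0345 and -0.0295 m and angle between pin_1's own z axis and vertical below 0.07 rad) or (horizontal distance between pin_2 and rest_hole_a below 0.005 m and z of pin_2 in the frame of rest_hole_a between -0.0345 and -0.0295 m and angle between pin_2's own z axis and vertical below 0.07 rad) or (horizontal distance between pin_3 and rest_hole_a below 0.005 m and z of pin_3 in the frame of rest_hole_a between -0.0345 and -0.0295 m and angle between pin_3's own z axis and vertical below 0.07 rad) or (horizontal distance between pin_4 and rest_hole_a below 0.005 m and z of pin_4 in the frame of rest_hole_a between -0.0345 and -0.0295 m and angle between pin_4's own z axis and vertical below 0.07 rad)) and horizontal distance between rest_hole_b and base_hole_b below 0.002 m and ((horizontal distance between pin_1 and rest_hole_b below 0.005 m and z of pin_1 in the frame of rest_hole_b between -0.0345 and -0.0295 m and angle between pin_1's own z axis and vertical below 0.07 rad) or (horizontal distance between pin_2 and rest_hole_b below 0.005 m and z of pin_2 in the frame of rest_hole_b between -0.0345 and -0.0295 m and angle between pin_2's own z axis and vertical below 0.07 rad) or (horizontal distance between pin_3 and rest_hole_b below 0.005 m and z of pin_3 in the frame of rest_hole_b between -0.0345 and -0.0295 m and angle between pin_3's own z axis and vertical below 0.07 rad) or (horizontal distance between pin_4 and rest_hole_b below 0.005 m and z of pin_4 in the frame of rest_hole_b between -0.0345 and -0.0295 m and angle between pin_4's own z axis and vertical below 0.07 rad)) and horizontal distance between rest_hole_c and base_hole_c below 0.002 m and ((horizontal distance between pin_1 and rest_hole_c below 0.005 m and z of pin_1 in the frame of rest_hole_c between -0.0345 and -0.0295 m and angle between pin_1's own z axis and vertical below 0.07 rad) or (horizontal distance between pin_2 and rest_hole_c below 0.005 m and z of pin_2 in the frame of rest_hole_c between -0.0345 and -0.0295 m and angle between pin_2's own z axis and vertical below 0.07 rad) or (horizontal distance between pin_3 and rest_hole_c below 0.005 m and z of pin_3 in the frame of rest_hole_c between -0.0345 and -0.0295 m and angle between pin_3's own z axis and vertical below 0.07 rad) or (horizontal distance between pin_4 and rest_hole_c below 0.005 m and z of pin_4 in the frame of rest_hole_c between -0.0345 and -0.0295 m and angle between pin_4's own z axis and vertical below 0.07 rad)) and horizontal distance between rest_hole_d and base_hole_d below 0.002 m and ((horizontal distance between pin_1 and rest_hole_d below 0.005 m and z of pin_1 in the frame of rest_hole_d between -0.0345 and -0.0295 m and angle between pin_1's own z axis and vertical below 0.07 rad) or (horizontal distance between pin_2 and rest_hole_d below 0.005 m and z of pin_2 in the frame of rest_hole_d between -0.0345 and -0.0295 m and angle between pin_2's own z axis and vertical below 0.07 rad) or (horizontal distance between pin_3 and rest_hole_d below 0.005 m and z of pin_3 in the frame of rest_hole_d between -0.0345 and -0.0295 m and angle between pin_3's own z axis and vertical below 0.07 rad) or (horizontal distance between pin_4 and rest_hole_d below 0.005 m and z of pin_4 in the frame of rest_hole_d between -0.0345 and -0.0295 m and angle between pin_4's own z axis and vertical below 0.07 rad))), for 0.3 s.
At the end, for the whole second after the job is handed in: Each rest present: hole within 2 mm of the base hole, lying flat, an upright pin in it with the collar within 2.5 mm of the foot; every other pin stands in the case; the lid is shut, within 4 mm of its place and flat on the ledges (2 mm), behind the lip (all of step 2 and ((z of pin_1 in the frame of case between 0 and 0.008 m and x of pin_1 in the frame of case between -0.06 and 0.06 m and y of pin_1 in the frame of case between -0.01 and 0.01 m and angle between pin_1's own z axis and vertical below 0.12 rad) or (horizontal distance between pin_1 and rest_hole_a below 0.005 m and z of pin_1 in the frame of rest_hole_a between -0.0345 and -0.0295 m and angle between pin_1's own z axis and vertical below 0.07 rad) or (horizontal distance between pin_1 and rest_hole_b below 0.005 m and z of pin_1 in the frame of rest_hole_b between -0.0345 and -0.0295 m and angle between pin_1's own z axis and vertical below 0.07 rad) or (horizontal distance between pin_1 and rest_hole_c below 0.005 m and z of pin_1 in the frame of rest_hole_c between -0.0345 and -0.0295 m and angle between pin_1's own z axis and vertical below 0.07 rad) or (horizontal distance between pin_1 and rest_hole_d below 0.005 m and z of pin_1 in the frame of rest_hole_d between -0.0345 and -0.0295 m and angle between pin_1's own z axis and vertical below 0.07 rad)) and ((z of pin_2 in the frame of case between 0 and 0.008 m and x of pin_2 in the frame of case between -0.06 and 0.06 m and y of pin_2 in the frame of case between -0.01 and 0.01 m and angle between pin_2's own z axis and vertical below 0.12 rad) or (horizontal distance between pin_2 and rest_hole_a below 0.005 m and z of pin_2 in the frame of rest_hole_a between -0.0345 and -0.0295 m and angle between pin_2's own z axis and vertical below 0.07 rad) or (horizontal distance between pin_2 and rest_hole_b below 0.005 m and z of pin_2 in the frame of rest_hole_b between -0.0345 and -0.0295 m and angle between pin_2's own z axis and vertical below 0.07 rad) or (horizontal distance between pin_2 and rest_hole_c below 0.005 m and z of pin_2 in the frame of rest_hole_c between -0.0345 and -0.0295 m and angle between pin_2's own z axis and vertical below 0.07 rad) or (horizontal distance between pin_2 and rest_hole_d below 0.005 m and z of pin_2 in the frame of rest_hole_d between -0.0345 and -0.0295 m and angle between pin_2's own z axis and vertical below 0.07 rad)) and ((z of pin_3 in the frame of case between 0 and 0.008 m and x of pin_3 in the frame of case between -0.06 and 0.06 m and y of pin_3 in the frame of case between -0.01 and 0.01 m and angle between pin_3's own z axis and vertical below 0.12 rad) or (horizontal distance between pin_3 and rest_hole_a below 0.005 m and z of pin_3 in the frame of rest_hole_a between -0.0345 and -0.0295 m and angle between pin_3's own z axis and vertical below 0.07 rad) or (horizontal distance between pin_3 and rest_hole_b below 0.005 m and z of pin_3 in the frame of rest_hole_b between -0.0345 and -0.0295 m and angle between pin_3's own z axis and vertical below 0.07 rad) or (horizontal distance between pin_3 and rest_hole_c below 0.005 m and z of pin_3 in the frame of rest_hole_c between -0.0345 and -0.0295 m and angle between pin_3's own z axis and vertical below 0.07 rad) or (horizontal distance between pin_3 and rest_hole_d below 0.005 m and z of pin_3 in the frame of rest_hole_d between -0.0345 and -0.0295 m and angle between pin_3's own z axis and vertical below 0.07 rad)) and ((z of pin_4 in the frame of case between 0 and 0.008 m and x of pin_4 in the frame of case between -0.06 and 0.06 m and y of pin_4 in the frame of case between -0.01 and 0.01 m and angle between pin_4's own z axis and vertical below 0.12 rad) or (horizontal distance between pin_4 and rest_hole_a below 0.005 m and z of pin_4 in the frame of rest_hole_a between -0.0345 and -0.0295 m and angle between pin_4's own z axis and vertical below 0.07 rad) or (horizontal distance between pin_4 and rest_hole_b below 0.005 m and z of pin_4 in the frame of rest_hole_b between -0.0345 and -0.0295 m and angle between pin_4's own z axis and vertical below 0.07 rad) or (horizontal distance between pin_4 and rest_hole_c below 0.005 m and z of pin_4 in the frame of rest_hole_c between -0.0345 and -0.0295 m and angle between pin_4's own z axis and vertical below 0.07 rad) or (horizontal distance between pin_4 and rest_hole_d below 0.005 m and z of pin_4 in the frame of rest_hole_d between -0.0345 and -0.0295 m and angle between pin_4's own z axis and vertical below 0.07 rad)) and x of lid in the frame of case between -0.004 and 0.004 m and y of lid in the frame of case between -0.004 and 0.004 m and z of lid in the frame of case between 0.072 and 0.076 m and angle between the z axis of lid and the z axis of case, either way round below 0.025 rad); the robot touches nothing.
Of rest_a, rest_b, rest_c, rest_d only 3 to 4 are there at a start; the rules pass over those that are not, and their reading is None.
At some moment in a run one of rest_a, rest_b, rest_c, rest_d may be knocked a few centimetres aside while the robot is not near it.
It also fails if it takes over 210 s, if anything falls off the work surface, if the arm or the gripper's body presses on something with over 40 N, if the wrist force passes 120 N, or if a joint passes its speed limit or range.

## Robot

A 7-joint arm with a two-finger parallel gripper is mounted at the origin on a cart in front of the work surface, level with it; the furniture and walls round the work are solid. World frame = base frame: x ahead of the robot, y to its left, z up, the work surface at z = 0. Lengths are in m, angles in rad, forces in N, time in s.
With the tool pointing down it reaches from about 0.35 to 0.9 m from the base axis. Payload 8.1 kg.
Tool frame: the origin (TCP) lies midway between the tips of the shut fingers; the grasp point (between the pads) lies arm.grip_point_offset behind it (arm.grip_point_offset is the distance from the TCP to the grasp point, in m); y points along the fingers, z is the direction in which the jaws open and shut, and the axes are right-handed (so a half turn about y gives the same grasp; the last joint's range is limited). The gripper opens to 92 mm and grips with 3 to 60 N. Pads are 19 mm wide; open, the fingers measure 130 mm over their backs; the gripper's body (75 mm by 190 mm) begins 47 mm behind the grasp point.
Start: joints at [1.029, 0.434, 0.025, 1.573, -0.012, 1.134, -0.075], TCP at [0.266, -0.566, 0.227] pointing down, gripper open.
Joint ranges: [-2.62, 2.62], [-0.44, 2.09], [-1.27, 1.32], [0.08, 2.57], [-1.32, 4.46], [0.12, 2], [-2.74, 2.74]. Speed limits (rad/s): [2.22, 2.22, 3.01, 3.01, 3.14, 3.14, 3.14].

## Interface

Orientations are given as a rotation vector (axis times angle).
In Python, from cell import arm, get_image, camera_info gives the robot as it stands.
- The arm moves only by the tool carry_out, never from a script. Its argument "steps" is one flat list of numbers, 5 for each row, row after row: the opening, from 0 (shut) to 1 (fully open), then the shift along the world's x, y, z in units of 0.1 m (1.0 is 0.1 m), then the turn about the world's z in units of 45 degrees (1.0 is 45 degrees). In form: [hand, dx, dy, dz, spin, hand, dx, dy, dz, spin, ...]. A call has 1 to 12 rows; each row is the pose to reach, as a shift and turn from the pose commanded when the call began; what a row does not reach only later rows make up. A row lasts 1/10 s, in which the tool goes at most 50 mm and 8.59 degrees, less where a joint would pass 70% of its speed; a pose out of reach is approached as far as the arm can. A call with a number of a shift or a turn outside -1 to 1 is refused whole. A call with a gripper value outside its range is refused whole. The fingers move at their own pace and stop on an object; "grip_force" is the grip in N (left out, the last holds). Time passes only in rows, so rows that repeat a pose let the fingers close. It gives the time, the measured TCP pose, the force and the opening at its end, in the units of the state.
- arm.observe(): the state, without advancing time (a new reading comes with each control period).
- get_image(name): name is "scene" or "side" or "wrist"; returns (picture, depth): 384x512x3 uint8, red, green, blue; 384x512 float32, m along the optical axis (not along the pixel's ray), 0 where there is no reading.
- camera_info(name): a dict with "fovy" (degrees; the focal length in pixels is half the picture's height over the tangent of half this angle, whatever the lens; pixels are square), "cx", "cy" (the principal point, pixels), "R" (3x3) and "t" (3): a world point X has camera coordinates R X + t; the wrist camera has in their place "tool_from_camera" (4x4, takes a point from camera to tool coordinates, whose origin is the TCP and whose axes are the tool frame's). Camera axes: x right, y down, z forward; pixel columns grow to the right and rows downward; lengths in m; the calibration is good to about 2 mm. A picture is of the moment at which its call begins: read the wrist's pose just before it. camera_info takes no time and is no camera call.
- arm.sign_off(): hands the job in, once; it reports no verdict.
The state is a dict: "clock": time; "joints": joint angles; "dq": joint speeds; "joint_efforts": joint torques, N m; "position": TCP position; "ee_rot": TCP orientation; "force": force on the tool from outside, world axes, zero at the start; "ft_torque": the same for the moment, N m; "width": opening from 0.0 (shut) to 1.0 (fully open).
Only numpy, scipy, OpenCV 4.12 (cv2) and the standard library are available. Lean on these libraries where they do the work, as an engineer would, in place of code of your own. Each camera call takes 0.05 s, during which the arm holds its last target. There are 200 camera calls.

## Working session

There is one attempt and no reset: what is moved stays moved. The work goes in short steps, Python scripts to look and compute and a tool call to move; the robot and the scene stay as the last step left them, time stands still between calls to the robot, and variables do not carry over. Pictures are saved under pics/ and viewed, about 12 in all and at most 16, crops included, and the job is handed in when it is done.

Besides the shell and the picture viewer there is one more tool, called after "Call:" by a JSON object that holds its "op" and its "data". carry_out: Moves the arm, as the interface text tells. Shifts and turns lie within -1 to 1; 1 stands for 0.1 m of shift or 45 degrees of turn. Its arguments: {"type":"object","properties":{"steps":{"type":"array","items":{"type":"number"}},"grip_force":{"type":"number"}},"required":["steps"]}

```bash
mkdir -p pics; ls; cat > h.py <<'E'
import numpy as np, cv2
from cell import arm,get_image,camera_info
from scipy.spatial.transform import Rotation as Ro
def cloud(name):
    s=arm.observe(); im,d=get_image(name); c=camera_info(name)
    f=im.shape[0]/2/np.tan(np.radians(c["fovy"])/2)
    v,u=np.mgrid[:im.shape[0],:im.shape[1]]
    P=np.stack([(u-c["cx"])/f*d,(v-c["cy"])/f*d,d],-1)
    if name=="wrist":
        T=np.array(c["tool_from_camera"]); P=P@T[:3,:3].T+T[:3,3]
        W=P@Ro.from_rotvec(s["ee_rot"]).as_matrix().T+np.array(s["position"])
    else: W=(P-np.array(c["t"]))@np.array(c["R"])
    W[d==0]=np.nan
    return im,W
def save(n,im): cv2.imwrite("pics/"+n,im[...,::-1])
E
python3 - <<'E'
from h import *
s=arm.observe(); print({k:np.round(v,3) for k,v in s.items()}, arm.grip_point_offset)
a=[]
for n in("scene","side"):
    im,W=cloud(n); a.append(im); np.savez(n+"0.npz",im=im,W=W); c=camera_info(n); R=np.array(c["R"]); print(n,c["fovy"],-R.T@np.array(c["t"]),R[2])
save("both.png",cv2.resize(np.vstack([a[0],a[1]]),None,fx=0.78,fy=.78)); save("scene.png",cv2.resize(a[0],None,fx=1.5,fy=1.5)); save("side.png",cv2.resize(a[1],None,fx=1.5,fy=1.5))
print(camera_info("wrist"))
E
```

```text
pics
{'clock': np.float64(0.0), 'joints': array([ 1.029,  0.435,  0.025,  1.574, -0.012,  1.134, -0.075]), 'dq': array([ 0.001, -0.   , -0.001, -0.   ,  0.001,  0.001,  0.001]), 'joint_efforts': array([-0.0000e+00, -6.6785e+01,  9.8500e-01, -3.1446e+01, -6.0000e-02,
        4.3000e-02,  0.0000e+00]), 'position': array([ 0.265, -0.565,  0.226]), 'ee_rot': array([-0.442,  1.98 , -1.977]), 'force': array([ 0.598, -0.664,  0.515]), 'ft_torque': array([0.002, 0.014, 0.012]), 'width': np.float64(1.0)} 0.0188
scene 49.05821347265395 [ 0.0196597  -0.43419414  0.70547811] [ 0.56834939  0.33134698 -0.75311895]
side 52.48856416656159 [0.19085287 0.63048524 0.38109946] [ 0.33691384 -0.88236474 -0.32851411]
{'fovy': 66.17321460661664, 'cx': 250.21417761691933, 'cy': 194.44780959711986, 'tool_from_camera': array([[-1.10481427e-03,  9.64742648e-01,  2.63192708e-01,
        -7.05974481e-02],
       [ 4.55035671e-04, -2.63192357e-01,  9.64743270e-01,
        -1.56877746e-01],
       [ 9.99999286e-01,  1.18562420e-03, -1.48213647e-04,
        -6.01823897e-06],
       [ 0.00000000e+00,  0.00000000e+00,  0.00000000e+00,
         1.00000000e+00]])}
```

View pics/scene.png

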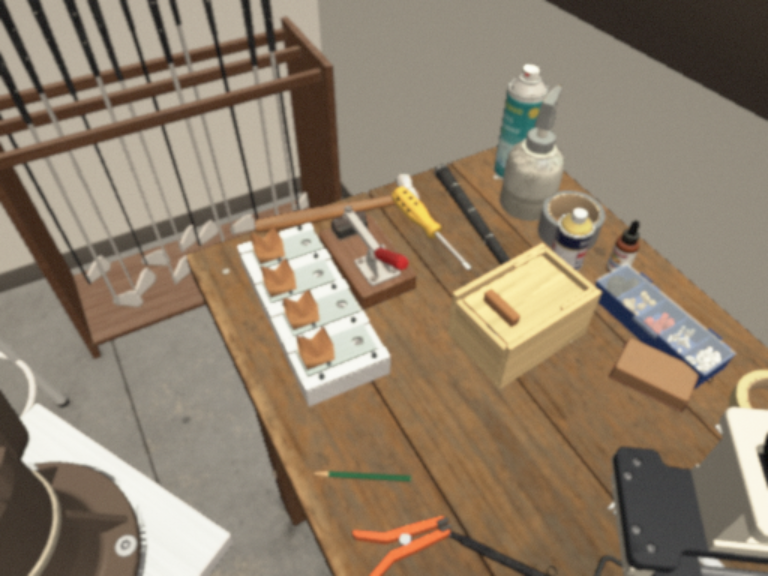

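View pics/side.png

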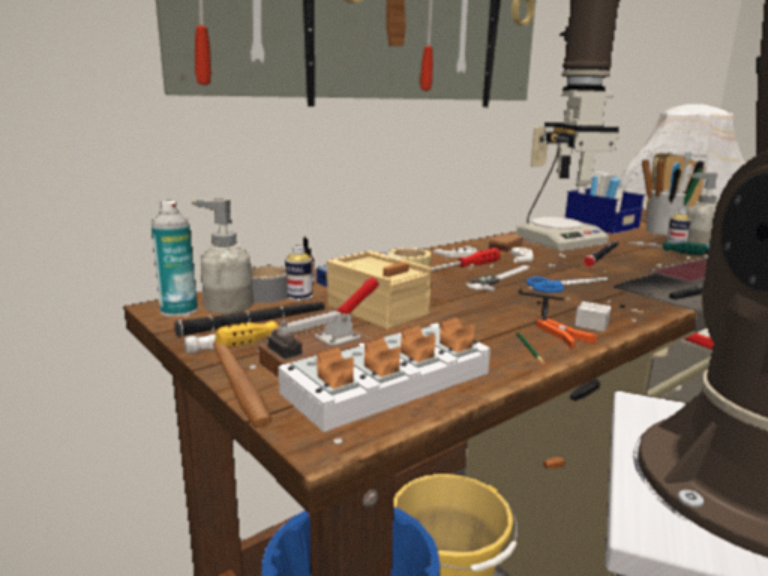

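Scene picture: four rests are on the base (blocks at about (268,245), (280,277), (302,308), (317,347) in the 1.5x view). The case sits at about (525,310), with its batten at (502,306) towards the lower left. Next I'll measure poses from the depth.

```bash
python3 - <<'E'
from h import *
z=np.load("scene0.npz"); im,W=z["im"],z["W"]
def pix(u,v): return np.round(W[int(v/1.5),int(u/1.5)],4)
for p in [(502,300),(455,292),(545,248),(600,292),(505,378),(268,245),(317,340),(240,242),(308,396),(388,352),(355,340)]: print(p,pix(*p))
def rect(lo,hi,u0,u1,v0,v1,tag):
    S=W[int(v0/1.5):int(v1/1.5),int(u0/1.5):int(u1/1.5)].reshape(-1,3)
    S=S[(S[:,2]>lo)&(S[:,2]<hi)]
    r=cv2.minAreaRect((S[:,:2]*1000).astype(np.float32)); print(tag,len(S),S[:,2].mean(),r)
    return S
rect(.084,.094,445,605,240,385,"case walls")
rect(.074,.083,470,570,255,345,"lid top")
rect(.088,.105,470,530,280,330,"batten")
rect(.037,.043,235,390,225,400,"base ribs")
rect(.031,.05,235,390,225,400,"base all")
S=W[150:270,155:262]; h=S[...,2]
print(np.histogram(h[np.isfinite(h)],bins=np.arange(-.01,.13,.004)))
E
```

```text
(502, 300) [ 0.5304 -0.2961  0.0983]
(455, 292) [ 0.5195 -0.2368  0.0902]
(545, 248) [ 0.6567 -0.3056  0.0883]
(600, 292) [ 0.6168 -0.3973  0.0918]
(505, 378) [ 0.478  -0.3363  0.021 ]
(268, 245) [0.4783 0.0402 0.0638]
(317, 340) [ 0.3783 -0.1177  0.0651]
(240, 242) [0.5064 0.1271 0.0006]
(308, 396) [ 0.3232 -0.1397  0.0258]
(388, 352) [ 0.423  -0.1942  0.0418]
(355, 340) [ 0.4212 -0.1445  0.0344]
case walls 1089 0.08905990414302725 ((569.0439453125, -316.85052490234375), (112.19099426269531, 161.818115234375), 66.1434555053711)
lid top 2383 0.07971074302175767 ((564.2559814453125, -318.9013977050781), (104.87835693359375, 155.45640563964844), 66.18173217773438)
batten 277 0.09508801406810453 ((535.9302978515625, -288.2139587402344), (82.88196563720703, 27.837993621826172), 70.42879486083984)
base ribs 2583 0.0410772608354966 ((477.39208984375, -73.44180297851562), (277.9768371582031, 190.37420654296875), 57.38167190551758)
base all 5634 0.03979299673549522 ((485.0361022949219, -79.12968444824219), (278.013671875, 211.56581115722656), 56.994728088378906)
(array([   7,   67, 2893,  906,  136,  172,  171,  156,  158,  181,  912,
       1001, 1691, 1947,  197,  150,  132,  148,  290,  290,  339,  382,
         50,   12,   18,   13,   14,   13,    8,    4,    0,    0,    0,
          0]), array([-0.01 , -0.006, -0.002,  0.002,  0.006,  0.01 ,  0.014,  0.018,
        0.022,  0.026,  0.03 ,  0.034,  0.038,  0.042,  0.046,  0.05 ,
        0.054,  0.058,  0.062,  0.066,  0.07 ,  0.074,  0.078,  0.082,
        0.086,  0.09 ,  0.094,  0.098,  0.102,  0.106,  0.11 ,  0.114,
        0.118,  0.122,  0.126]))
```

```bash
python3 - <<'E'
from h import *
s=arm.observe(); R=Ro.from_rotvec(s["ee_rot"]).as_matrix(); print(R.round(3)); print("yaw tool z",np.degrees(np.arctan2(R[1,2],R[0,2])),"yaw tool x",np.degrees(np.arctan2(R[1,0],R[0,0])))
z=np.load("scene0.npz"); im,W=z["im"],z["W"]
# clamp: high points near base
m=(W[...,2]>.078)&(W[...,0]>.4)&(W[...,0]<.7)&(W[...,1]>-.22)&(W[...,1]<.15)
P=W[m]; 
a=np.radians(-32.6); B=np.array([.4774,-.0734])
ex=np.array([np.cos(a),np.sin(a)]);ey=np.array([-ex[1],ex[0]])
Q=np.c_[(P[:,:2]-B)@ex,(P[:,:2]-B)@ey,P[:,2]]
print(len(Q),Q.min(0),Q.max(0)); H,_,_=np.histogram2d(Q[:,0],Q[:,1],bins=[np.arange(-.1,.2,.02),np.arange(-.16,.16,.02)]);print(H.astype(int))
S=W[150:267,157:260].reshape(-1,3);S=S[(S[:,2]>.037)&(S[:,2]<.044)];q=np.c_[(S[:,:2]-B)@ex,(S[:,:2]-B)@ey]
print(np.percentile(q,[0.5,2,98,99.5],axis=0))
E
```

```text
[[-0.905 -0.001  0.425]
 [-0.425  0.001 -0.905]
 [ 0.    -1.    -0.001]]
yaw tool z -64.86384560581071 yaw tool x -154.86383248218215
231 [-0.08466686 -0.06211372  0.07801205] [0.08558292 0.11197292 0.11685684]
[[ 0  0  0  0  0  0  0  0  0  4  2  0  0  0  0]
 [ 0  0  0  0  0  0  2  0  0  0  0  0  1  2  0]
 [ 0  0  0  0  0  1  1  1  0  5  0  0  1  2  0]
 [ 0  0  0  0  0  1  0  0  0  0  0  0  0  0  0]
 [ 0  0  0  0  0  0  0  0  0  0  0  0  0  0  0]
 [ 0  0  0  0  0  0  0  0  0  0  0  0  0  0  0]
 [ 0  0  0  0  0  0  0  0  0  0  0  0  0  0  0]
 [ 0  0  0  0  0  0  0  0  0  0  0  0  0  0  0]
 [ 0  0  0  0  5 79 43 38 11  0  0  0  2  6  0]
 [ 0  0  0  0  1 22  0  1  0  0  0  0  0  0  0]
 [ 0  0  0  0  0  0  0  0  0  0  0  0  0  0  0]
 [ 0  0  0  0  0  0  0  0  0  0  0  0  0  0  0]
 [ 0  0  0  0  0  0  0  0  0  0  0  0  0  0  0]
 [ 0  0  0  0  0  0  0  0  0  0  0  0  0  0  0]
 [ 0  0  0  0  0  0  0  0  0  0  0  0  0  0  0]]
[[-0.09425533 -0.13836668]
 [-0.09224374 -0.13719004]
 [ 0.06254027  0.1298831 ]
 [ 0.07917762  0.13604892]]
```

Call:
{"op": "carry_out", "data": {"steps": [1, 0.4, 0.4, 0.3, 0.2, 1, 0.8, 0.8, 0.5, 0.4, 1, 1, 0.85, 0.5, 0.6, 1, 1, 0.85, 0.5, 0.8, 1, 1, 0.85, 0.5, 0.911]}}

```text
clock: 0.6
position: [0.3672, -0.4795, 0.2768]
ee_rot: [-0.988, 1.502, -1.502]
force: [-1.5, -0.2, -0.1]
width: 0.996
```

Call:
{"op": "carry_out", "data": {"steps": [1, 0.4, 0.4, 0, 0, 1, 0.8, 0.8, 0, 0, 1, 1, 0.85, 0, 0]}}

```text
clock: 0.9
position: [0.4676, -0.3918, 0.2768]
ee_rot: [-0.983, 1.508, -1.505]
force: [-0.4, -0.4, -0.2]
width: 0.999
```

Call:
{"op": "carry_out", "data": {"steps": [1, 0.4, 0.4, 0, 0, 1, 0.8, 0.78, 0, 0, 1, 1, 0.78, 0, 0, 1, 1, 0.78, 0, 0, 1, 1, 0.78, 0, 0]}}

```text
clock: 1.4
position: [0.5655, -0.3175, 0.2759]
ee_rot: [-0.984, 1.51, -1.508]
force: [0.3, -0.0, 0.3]
width: 1.0
```

```bash
python3 - <<'E'
from h import *
s=arm.observe(); print(s["clock"],s["position"],s["dq"].round(3) if hasattr(s["dq"],"round") else s["dq"])
R=Ro.from_rotvec(s["ee_rot"]).as_matrix(); print("yaw z",np.degrees(np.arctan2(R[1,2],R[0,2])))
im,W=cloud("wrist"); save("w1.png",im); np.savez("w1.npz",im=im,W=W)
def rect(lo,hi,C,r):
    m=(W[...,2]>lo)&(W[...,2]<hi)&(np.hypot(W[...,0]-C[0],W[...,1]-C[1])<r); S=W[m]
    q=cv2.minAreaRect((S[:,:2]*1000).astype(np.float32)); print(len(S),np.median(S[:,2]),q)
rect(.084,.092,(.569,-.317),.12); rect(.093,.105,(.53,-.296),.045);rect(.076,.082,(.569,-.317),.1)
E
```

```text
1.4 [ 0.56551191 -0.3174933   0.27588656] [ 0.031 -0.017  0.024  0.015  0.003  0.002  0.003]
yaw z -23.8046059159853
2776 0.08770519736026204 ((568.9088134765625, -317.63690185546875), (108.51520538330078, 159.62168884277344), 66.38298034667969)
533 0.09560443740162736 ((527.59765625, -299.4041442871094), (54.91692352294922, 14.016103744506836), 66.47037506103516)
7875 0.0778433861594639 ((567.3177490234375, -314.16302490234375), (100.9278793334961, 156.44227600097656), 67.73101806640625)
```

View pics/w1.png

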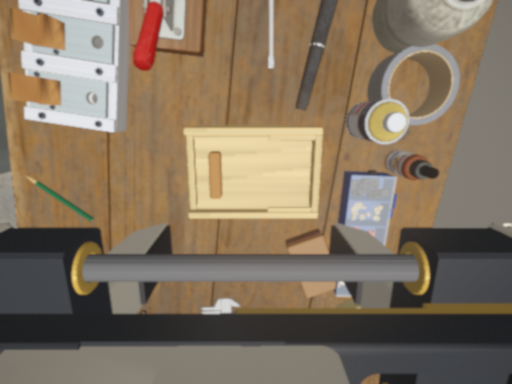

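Call:
{"op": "carry_out", "data": {"steps": [0.5, -0.2, 0.1, -0.3, 0.005, 0.5, -0.38, 0.185, -0.6, 0.005, 0.5, -0.38, 0.185, -1, 0.005, 0.5, -0.38, 0.185, -1, 0.005]}}

```text
clock: 1.85
position: [0.5227, -0.2995, 0.1724]
ee_rot: [-0.989, 1.516, -1.503]
force: [-0.8, 0.0, -0.4]
width: 0.702
```

Call:
{"op": "carry_out", "data": {"steps": [0.5, 0, 0, -0.3, 0, 0.5, 0, 0, -0.6, 0, 0.5, 0, 0, -0.6, 0, 0.5, 0, 0, -0.6, 0]}}

```text
clock: 2.25
position: [0.5278, -0.3003, 0.1183]
ee_rot: [-0.984, 1.506, -1.508]
force: [-0.0, 0.3, 0.6]
width: 0.5
```

```bash
python3 - <<'E'
from h import *
print(arm.observe()["position"],arm.observe()["force"])
im,W=cloud("wrist"); save("w2.png",im)
z=np.load("scene0.npz"); W=z["W"]
C=np.array([.5689,-.3176]);c=np.array([-.9164,.4003]);d=np.array([-.4003,-.9164])
Q=np.stack([(W[...,:2]-C)@c,(W[...,:2]-C)@d],-1)
m=(Q[...,0]>-.06)&(Q[...,0]<.18)&(Q[...,1]>.06)&(Q[...,1]<.24)
q=Q[m];h=W[m][:,2]
print("rows: case x from -.06, cols: case y .06.. ; max height mm")
for i in range(12): print([ (int(1000*np.max(h[k])) if (k:=(np.floor((q[:,0]+.06)/.02)==i)&(np.floor((q[:,1]-.06)/.02)==j)).any() else None) for j in range(9)])
E
```

```text
[ 0.52779028 -0.30027659  0.11830027] [-0.03220978  0.28717903  0.5863558 ]
rows: case x from -.06, cols: case y .06.. ; max height mm
[4, 5, 3, 30, 27, 4, 3, 3, 4]
[4, 3, 4, 3, 3, 4, 3, 5, 4]
[3, 4, 3, 3, 3, 4, 4, 4, 2]
[3, 4, 3, 4, 3, 4, 3, 3, None]
[3, 4, 4, 3, 5, 2, 3, 3, None]
[3, 3, 3, 4, 3, 4, 4, 4, 1]
[3, 4, 3, 4, 4, 3, 5, 3, 4]
[3, 4, 4, 5, 3, 5, 4, 3, 3]
[3, 2, 4, 4, 3, 3, 4, 4, 4]
[2, 4, 3, 4, 4, 3, 4, 4, 4]
[3, 4, 3, 4, 4, 4, 4, 4, 4]
[4, 3, 4, 4, 4, 4, 4, 4, 3]
```

View pics/w2.png

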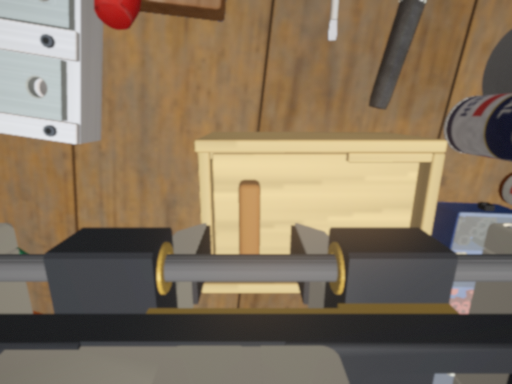

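The fingers straddle the batten (at (249,215)), and the bench beside the case is clear. I'll go down and grip.

Call:
{"op": "carry_out", "data": {"steps": [0.5, 0, 0.005, -0.2, 0, 0.5, 0, 0.005, -0.36, 0, 0.5, 0, 0.005, -0.36, 0, 0, 0, 0.005, -0.36, 0, 0, 0, 0.005, -0.36, 0, 0, 0, 0.005, -0.36, 0, 0, 0, 0.005, -0.36, 0], "grip_force": 35}}

```text
clock: 3.0
position: [0.5279, -0.299, 0.0815]
ee_rot: [-0.984, 1.505, -1.507]
force: [-1.0, -0.0, -0.2]
width: 0.202
```

Call:
{"op": "carry_out", "data": {"steps": [0, 0, 0, 0.02, 0, 0, 0, 0, 0.04, 0, 0, 0, 0, 0.055, 0, 0, 0, 0, 0.055, 0, 0, 0, 0, 0.055, 0]}}

```text
clock: 3.5
position: [0.5275, -0.2988, 0.0862]
ee_rot: [-0.985, 1.506, -1.506]
force: [-0.8, -0.3, -1.2]
width: 0.149
```

```bash
cat >> h.py <<'E'
C=np.array([.5689,-.3176]);c=np.array([-.9164,.4003]);d=np.array([-.4003,-.9164])
def casef(W): return np.concatenate([((W[...,:2]-C)@c)[...,None],((W[...,:2]-C)@d)[...,None],W[...,2:]],-1)
E
python3 - <<'E'
from h import *
im,W=cloud("wrist"); Q=casef(W)
def hm(x0,x1,y0,y1):
    m=(Q[...,0]>x0)&(Q[...,0]<x1)&(Q[...,1]>y0)&(Q[...,1]<y1); return m.sum(),np.median(Q[m][:,2])
for r in [(.055,.066,-.04,-.01),(.01,.03,-.04,-.01),(-.015,0,-.04,-.01),(-.065,-.03,-.03,-.01),(.073,.079,-.04,0),(-.06,.06,-.054,-.049)]: print(r,hm(*r))
E
```

```text
(0.055, 0.066, -0.04, -0.01) (np.int64(8471), np.float64(0.17522709264069453))
(0.01, 0.03, -0.04, -0.01) (np.int64(13909), np.float64(0.1751262089875687))
(-0.015, 0, -0.04, -0.01) (np.int64(5569), np.float64(0.16939768097614663))
(-0.065, -0.03, -0.03, -0.01) (np.int64(3137), np.float64(0.08236026888306029))
(0.073, 0.079, -0.04, 0) (np.int64(4556), np.float64(0.17537993949633296))
(-0.06, 0.06, -0.054, -0.049) (np.int64(2142), np.float64(0.08787780180253589))
```

```bash
python3 - <<'E'
from h import *
im,W=cloud("wrist"); Q=casef(W)
for r in [(.055,.068,-.044,.044),(.01,.03,-.044,-.01),(-.015,0,-.044,-.01),(-.065,-.05,-.03,-.01),(-.04,-.02,-.03,-.01),(.073,.079,-.05,0.05)]:
    x0,x1,y0,y1=r
    m=(Q[...,0]>x0)&(Q[...,0]<x1)&(Q[...,1]>y0)&(Q[...,1]<y1)&(Q[...,2]<.1); print(r,m.sum(),np.median(Q[m][:,2]))
E
```

```text
(0.055, 0.068, -0.044, 0.044) 1481 0.0820236294913828
(0.01, 0.03, -0.044, -0.01) 2052 0.08187636584312853
(-0.015, 0, -0.044, -0.01) 1553 0.08185821652885705
(-0.065, -0.05, -0.03, -0.01) 866 0.08181497166768138
(-0.04, -0.02, -0.03, -0.01) 1151 0.08184345009330962
(0.073, 0.079, -0.05, 0.05) 741 0.07690692247700119
```

Call:
{"op": "carry_out", "data": {"steps": [0, 0, 0, 0.015, 0, 0, 0, 0, 0.015, 0, 0, -0.02, 0.009, 0.015, 0, 0, -0.046, 0.02, 0.015, 0, 0, -0.046, 0.02, 0.015, 0]}}

```text
clock: 4.1
position: [0.5223, -0.2966, 0.0876]
ee_rot: [-0.985, 1.507, -1.506]
force: [0.0, -0.2, -2.6]
width: 0.148
```

Call:
{"op": "carry_out", "data": {"steps": [0, -0.1, 0.044, 0, 0, 0, -0.2, 0.087, 0, 0, 0, -0.3, 0.131, 0, 0, 0, -0.4, 0.175, 0, 0, 0, -0.5, 0.218, 0, 0, 0, -0.6, 0.262, 0, 0, 0, -0.69, 0.301, 0, 0, 0, -0.69, 0.301, 0, 0, 0, -0.69, 0.301, 0.1, 0, 0, -0.69, 0.301, 0.3, 0, 0, -0.69, 0.301, 0.5, 0]}}

```text
clock: 5.2
position: [0.4545, -0.2668, 0.1389]
ee_rot: [-0.985, 1.506, -1.506]
force: [0.3, 0.2, -0.4]
width: 0.154
```

Call:
{"op": "carry_out", "data": {"steps": [0, 0, -0.25, 0, 0, 0, 0, -0.5, 0, 0, 0, 0, -0.75, 0, 0, 0, 0, -1, 0, 0]}}

```text
clock: 5.6
position: [0.4547, -0.3681, 0.1387]
ee_rot: [-0.984, 1.505, -1.507]
force: [0.3, 0.0, -0.5]
width: 0.151
```

Call:
{"op": "carry_out", "data": {"steps": [0, -0.1, -0.3, 0, 0, 0, -0.14, -0.58, 0, 0, 0, -0.14, -0.58, -0.25, 0, 0, -0.14, -0.58, -0.5, 0, 0, -0.14, -0.58, -0.75, 0, 0, -0.14, -0.58, -0.9, 0, 0, -0.14, -0.58, -0.95, 0, 0, -0.14, -0.58, -0.95, 0]}}

```text
clock: 6.4
position: [0.4402, -0.4247, 0.0427]
ee_rot: [-0.985, 1.506, -1.506]
force: [-0.9, -0.0, -0.2]
width: 0.148
```

Call:
{"op": "carry_out", "data": {"steps": [0, 0, 0, -0.1, 0, 0, 0, 0, -0.2, 0, 0, 0, 0, -0.3, 0, 0, 0, 0, -0.345, 0, 0, 0, 0, -0.345, 0, 0, 0, 0, -0.345, 0]}}

```text
clock: 7.0
position: [0.4399, -0.4247, 0.008]
ee_rot: [-0.985, 1.506, -1.506]
force: [-0.3, -0.4, -1.6]
width: 0.146
```

Call:
{"op": "carry_out", "data": {"steps": [0, 0, 0, -0.01, 0, 0, 0, 0, -0.01, 0, 0.45, 0, 0, -0.01, 0, 0.45, 0, 0, -0.01, 0, 0.45, 0, 0, -0.01, 0, 0.45, 0, 0, 0.3, 0, 0.45, 0, 0, 0.7, 0, 0.45, 0, 0, 1, 0, 0.45, 0, 0, 1, 0]}}

```text
clock: 7.9
position: [0.4422, -0.4265, 0.1127]
ee_rot: [-0.982, 1.499, -1.512]
force: [0.5, -0.2, -0.4]
width: 0.452
```

Call:
{"op": "carry_out", "data": {"steps": [0.45, 0, 0, 0.4, 0.19, 0.45, 0, 0, 0.8, 0.38, 0.45, 0, 0.3, 1, 0.57, 0.45, 0, 0.6, 1, 0.76, 0.45, 0, 1, 1, 0.95, 0.45, 0, 1, 1, 1, 0.45, 0, 1, 1, 1]}}

```text
clock: 8.6
position: [0.4398, -0.3238, 0.2079]
ee_rot: [-1.364, 0.929, -0.928]
force: [0.3, -0.6, 0.6]
width: 0.447
```

Call:
{"op": "carry_out", "data": {"steps": [0.45, 0, 0.3, 0.3, 0.19, 0.45, 0, 0.6, 0.6, 0.38, 0.45, 0, 1, 0.85, 0.57, 0.45, 0, 1, 0.85, 0.76, 0.45, 0, 1, 0.85, 0.8, 0.45, 0, 1, 0.85, 0.8]}}

```text
clock: 9.2
position: [0.4398, -0.2256, 0.293]
ee_rot: [-1.524, 0.448, -0.448]
force: [0.0, 0.3, -0.5]
width: 0.449
```

Call:
{"op": "carry_out", "data": {"steps": [0.45, 0, 0.4, 0, 0, 0.45, 0, 0.8, 0, 0, 0.45, 0, 1, 0, 0, 0.45, 0, 1, 0, 0]}}

```text
clock: 9.6
position: [0.4401, -0.1222, 0.2932]
ee_rot: [-1.524, 0.446, -0.446]
force: [0.7, -0.1, -0.3]
width: 0.453
```

Call:
{"op": "carry_out", "data": {"steps": [0.45, 0, 0.4, 0, 0, 0.45, 0, 0.7, 0, 0, 0.45, 0, 0.7, 0, 0, 0.45, 0, 0.7, 0, 0, 0.45, 0, 0.7, 0, 0]}}

```text
clock: 10.1
position: [0.44, -0.0566, 0.2929]
ee_rot: [-1.524, 0.449, -0.449]
force: [0.0, -1.9, 0.3]
width: 0.448
```

```bash
python3 - <<'E'
from h import *
s=arm.observe(); print(s["position"],s["joints"].round(2),np.abs(s["dq"]).max())
R=Ro.from_rotvec(s["ee_rot"]).as_matrix(); print("yaw z",np.degrees(np.arctan2(R[1,2],R[0,2])))
im,W=cloud("wrist"); save("w3.png",cv2.resize(im,None,fx=1.5,fy=1.5)); np.savez("w3.npz",im=im,W=W)
E
```

```text
[ 0.44001832 -0.05657216  0.29291624] [ 0.66  0.15 -0.73  1.84  0.11  1.19  0.9 ] 0.005070804672243606
yaw z 57.164452109131965
```

View pics/w3.png

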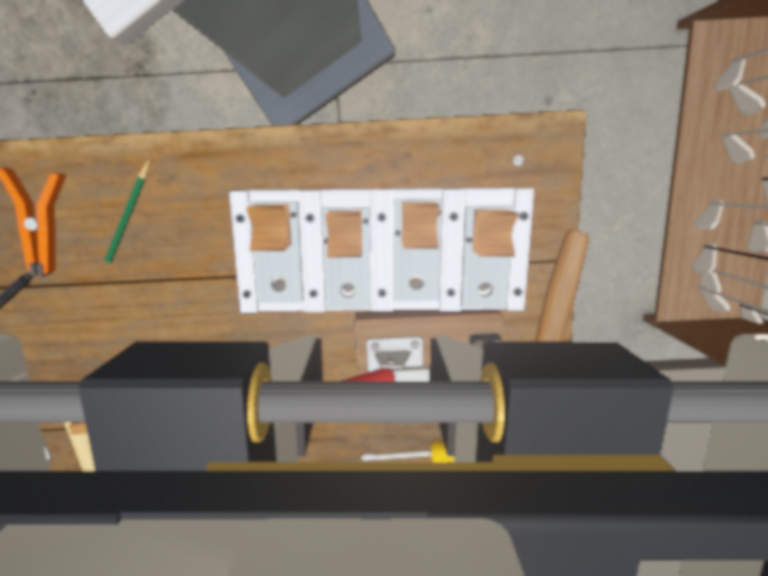

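```bash
cat > m.py <<'E'
from h import *
def base(W,B=(.451,-.054),r=.17):
    m=(W[...,2]>.036)&(W[...,2]<.0455)&(np.hypot(W[...,0]-B[0],W[...,1]-B[1])<r)
    k=np.zeros(m.shape,np.uint8);k[m]=1
    k=cv2.morphologyEx(k,cv2.MORPH_OPEN,np.ones((3,3),np.uint8))
    n,l,st,_=cv2.connectedComponentsWithStats(k); i=1+np.argmax(st[1:,4]); S=W[l==i]
    return cv2.minAreaRect((S[:,:2]*1000).astype(np.float32)),S
E
python3 - <<'E'
from m import *
z=np.load("w3.npz"); im,W=z["im"],z["W"]
q,S=base(W); print(q,len(S))
(cx,cy),(w,h),a=q
a=np.radians(a if w>h else a+90)
if np.sin(a)<0:a+=np.pi
ey=np.array([np.cos(a),np.sin(a)]);ex=np.array([ey[1],-ey[0]])
ctr=np.array([cx,cy])/1000; O=ctr+ex*.0025  # rect centre is x=-2.5mm
print("yaw ex",np.degrees(np.arctan2(ex[1],ex[0])),"O",O)
Q=np.stack([(W[...,:2]-O)@ex,(W[...,:2]-O)@ey,W[...,2]],-1)
for n,y in zip("abcd",(.099,.033,-.033,-.099)):
    hw=O+.03*ex+y*ey
    # vee block extents
    m=(Q[...,2]>.06)&(np.abs(Q[...,1]-y)<.025)&(np.abs(Q[...,0]+.027)<.04); v=Q[m]
    f=(np.abs(Q[...,2]-.042)<.004)&(np.abs(Q[...,1]-y)<.018)&(Q[...,0]>-.0)&(Q[...,0]<.07); F=Q[f]
    # hole: dark or low pixels
    g=im.mean(-1); r=(np.abs(Q[...,1]-y)<.016)&(np.abs(Q[...,0]-.03)<.014)
    dk=r&(g<np.median(g[r])-25); vv,uu=np.nonzero(dk)
    print(n,"basehole",hw.round(4),"vee x",np.percentile(v[:,0],[1,99]).round(4),"y",np.percentile(v[:,1],[1,99]).round(4),"foot",np.percentile(F[:,0],[1,99]).round(4),np.median(F[:,2]).round(4),"hole px",uu.mean().round(1),vv.mean().round(1),dk.sum(), np.median(Q[dk],0).round(4))
E
```

```text
((411.12457275390625, -107.43157196044922), (147.41336059570312, 114.67627716064453), 57.77773666381836) 5515
yaw ex -32.22226333618164 O [ 0.41323954 -0.10876458]
a basehole [ 0.4914 -0.041 ] vee x [-0.0416 -0.0003] y [0.0746 0.1216] foot [0.0002 0.0442] 0.0409 hole px 277.1 188.8 68 [0.0341 0.099  0.0094]
b basehole [ 0.4562 -0.0968] vee x [-0.0421 -0.0056] y [0.0087 0.0573] foot [0.0021 0.0511] 0.041 hole px 231.2 191.5 41 [0.0367 0.0291 0.0184]
c basehole [ 0.421  -0.1527] vee x [-0.0482 -0.0098] y [-0.0484 -0.0083] foot [0.0002 0.0446] 0.0408 hole px 185.2 189.8 78 [ 0.0332 -0.0401  0.0201]Traceback (most recent call last):
  File "<stdin>", line 19, in <module>
    return _quantile_unchecked(
        a, q, axis, out, overwrite_input, method, keepdims, weights)
    return _ureduce(a,
                    func=_quantile_ureduce_func,
    ...<5 lines>...
                    overwrite_input=overwrite_input,
                    method=method)
    r = func(a, **kwargs)
    result = _quantile(arr,
                       quantiles=q,
    ...<2 lines>...
                       out=out,
                       weights=wgt)
    slices_having_nans = np.isnan(arr[-1, ...])
                                  ~~~^^^^^^^^^
IndexError: index -1 is out of bounds for axis 0 with size 0
```

```bash
cat > m.py <<'E'
from h import *
def base(W,B=(.451,-.054),r=.2):
    m=(W[...,2]>.033)&(W[...,2]<.085)&(np.hypot(W[...,0]-B[0],W[...,1]-B[1])<r)
    k=m.astype(np.uint8); k=cv2.morphologyEx(k,cv2.MORPH_OPEN,np.ones((3,3),np.uint8))
    n,l,st,_=cv2.connectedComponentsWithStats(k); i=1+np.argmax(st[1:,4]); S=W[(l==i)&(np.abs(W[...,2]-.041)<.005)]
    return cv2.minAreaRect((S[:,:2]*1000).astype(np.float32)),S
def axes(q):
    (cx,cy),(w,h),a=q
    a=np.radians(a if w>h else a+90)
    if np.sin(a)<0:a+=np.pi
    ey=np.array([np.cos(a),np.sin(a)]);ex=np.array([ey[1],-ey[0]])
    return np.array([cx,cy])/1000+ex*.0025,ex,ey
def report(im,W,O,ex,ey):
    Q=np.stack([(W[...,:2]-O)@ex,(W[...,:2]-O)@ey,W[...,2]],-1)
    for n,y in zip("abcd",(.099,.033,-.033,-.099)):
        hw=O+.03*ex+y*ey
        v=Q[(Q[...,2]>.068)&(Q[...,2]<.085)&(np.abs(Q[...,1]-y)<.025)&(np.abs(Q[...,0]+.027)<.05)]
        F=Q[(np.abs(Q[...,2]-.042)<.004)&(np.abs(Q[...,1]-y)<.018)&(Q[...,0]>-.0)&(Q[...,0]<.07)]
        p=lambda A:np.percentile(A,[1,99]).round(4) if len(A) else None
        g=im.mean(-1); r=(np.abs(Q[...,1]-y)<.016)&(np.abs(Q[...,0]-.03)<.016); med=np.median(g[r])
        dk=r&(g<med-25); vv,uu=np.nonzero(dk)
        print(n,"basehole",hw.round(4),"vee x",p(v[:,0]),"y",p(v[:,1]),"foot end",p(F[:,0])[-1:],"hole px",uu.mean().round(1),vv.mean().round(1),len(uu))
E
python3 - <<'E'
from m import *
z=np.load("w3.npz"); im,W=z["im"],z["W"]
q,S=base(W); print(q,len(S)); O,ex,ey=axes(q); print("yaw ex",np.degrees(np.arctan2(ex[1],ex[0])),"O",O)
report(im,W,O,ex,ey)
sm=np.median(W[190:194,250:256],axis=(0,1)); 
z=np.load("scene0.npz"); q2,_=base(z["W"]); print(q2)
E
```

```text
((445.5142822265625, -52.95489501953125), (276.1826171875, 114.7401123046875), 57.706382751464844) 10290
yaw ex -32.293617248535156 O [ 0.44762759 -0.05429054]
a basehole [0.5259 0.0134] vee x [-0.0425 -0.0045] y [0.0838 0.1138] foot end [0.0507] hole px 323.6 191.6 53
b basehole [ 0.4906 -0.0424] vee x [-0.0495 -0.0126] y [0.018  0.0477] foot end [0.0441] hole px 277.1 188.8 68
c basehole [ 0.4554 -0.0982] vee x [-0.0426 -0.0055] y [-0.0477 -0.0186] foot end [0.0511] hole px 231.2 191.5 41
d basehole [ 0.4201 -0.154 ] vee x [-0.0489 -0.0111] y [-0.1138 -0.084 ] foot end [0.0446] hole px 185.2 189.8 78
((446.1875305175781, -53.46148681640625), (278.38739013671875, 115.65738677978516), 57.63071060180664)
```

Call:
{"op": "carry_out", "data": {"steps": [0.4, 0.3, -0.4, 0, 0.1, 0.4, 0.6, -0.8, 0, 0.205, 0.4, 0.65, -1, 0, 0.205, 0.4, 0.65, -1, 0, 0.205]}}

```text
clock: 10.55
position: [0.5051, -0.16, 0.2919]
ee_rot: [-1.546, 0.328, -0.325]
force: [0.1, 0.3, -1.1]
width: 0.399
```

Call:
{"op": "carry_out", "data": {"steps": [0.4, 0.3, -0.4, 0, 0, 0.4, 0.6, -0.8, 0, 0, 0.4, 0.65, -1, 0, 0, 0.4, 0.65, -1, 0, 0]}}

```text
clock: 10.95
position: [0.5696, -0.2588, 0.2918]
ee_rot: [-1.547, 0.326, -0.324]
force: [-0.7, 0.4, 0.0]
width: 0.403
```

Call:
{"op": "carry_out", "data": {"steps": [0.4, 0, -0.4, -0.3, 0, 0.4, 0, -0.61, -0.6, 0, 0.4, 0, -0.61, -0.6, 0, 0.4, 0, -0.61, -0.6, 0, 0.4, 0, -0.61, -0.6, 0]}}

```text
clock: 11.45
position: [0.5707, -0.3138, 0.2347]
ee_rot: [-1.546, 0.318, -0.321]
force: [0.2, 0.2, -0.1]
width: 0.402
```

```bash
python3 - <<'E'
from h import *
s=arm.observe(); print(s["position"],s["joints"].round(2),np.abs(s["dq"]).max())
R=Ro.from_rotvec(s["ee_rot"]).as_matrix(); print("yaw z",np.degrees(np.arctan2(R[1,2],R[0,2])))
im,W=cloud("wrist"); save("w4.png",im); np.savez("w4.npz",im=im,W=W)
Q=casef(W)
for x in (.054,.018,-.018,-.054):
    m=(np.abs(Q[...,0]-x)<.016)&(np.abs(Q[...,1])<.016)&(Q[...,2]>.062)&(Q[...,2]<.078)
    print(x,m.sum(),Q[m].mean(0).round(4) if m.any() else None,W[m].mean(0).round(4), Q[m].min(0).round(4),Q[m].max(0).round(4))
m=(np.abs(Q[...,0])<.09)&(np.abs(Q[...,1])<.065)&(Q[...,2]>.084)&(Q[...,2]<.093)
print(cv2.minAreaRect((W[m][:,:2]*1000).astype(np.float32)))
z=np.load("scene0.npz")["W"]; O=np.array([.4476,-.0543]);a=np.radians(-32.29);ex=np.array([np.cos(a),np.sin(a)]);ey=np.array([-ex[1],ex[0]])
X=(z[...,:2]-O)@ex;Y=(z[...,:2]-O)@ey
for x in np.arange(.055,.15,.01):
    print(x.round(3),[int(1000*np.nanmax(z[...,2][k])) if (k:=(X>=x)&(X<x+.01)&(Y>=y)&(Y<y+.02)).any() else None for y in np.arange(-.14,.14,.02)])
E
```

```text
[ 0.57068235 -0.31383488  0.23470831] [ 0.8   0.54 -0.6   1.45  0.31  1.24  1.33] 0.007587688551418382
yaw z 66.68068853331499
0.054 178 [ 0.0549 -0.0002  0.0685] [ 0.5186 -0.2954  0.0685] [ 0.0475 -0.0083  0.0622] [0.0623 0.007  0.0707]
0.018 170 [ 0.0193 -0.0002  0.0684] [ 0.5513 -0.3097  0.0684] [ 0.0114 -0.0075  0.0623] [0.0265 0.0071 0.0707]
-0.018 164 [-0.0163 -0.0001  0.0682] [ 0.5839 -0.324   0.0682] [-0.0242 -0.0078  0.0621] [-0.0094  0.0072  0.0706]
-0.054 154 [-0.0519  0.0001  0.0678] [ 0.6165 -0.3385  0.0678] [-0.0603 -0.0081  0.0624] [-0.0452  0.0073  0.0702]
((568.4594116210938, -317.29595947265625), (110.25067138671875, 159.8598175048828), 66.37659454345703)
0.055 [33, 35, 35, 40, 36, 34, 38, 40, 36, 34, 40, 35, 35, 39, None]
0.065 [3, 3, 3, 3, 4, 34, 34, 36, 35, 35, 37, 35, 36, 32, 2]
0.075 [4, 4, 2, 2, 2, 35, 35, 34, 38, 36, 34, 59, 60, 32, 2]
0.085 [3, 3, 3, 3, 2, 35, 40, 37, 41, 35, 35, 62, 62, None, 2]
0.095 [2, 3, 4, 3, 113, 104, 91, 79, 73, 74, 74, 80, 79, None, None]
0.105 [3, 4, 4, 109, 116, 109, 95, 82, 75, 75, 76, 78, 81, None, 15]
0.115 [4, 3, 2, 111, 116, 34, 88, 74, 72, 31, 31, 61, 61, None, 20]
0.125 [3, 3, 3, 3, 4, 36, 40, 37, None, 34, 34, 58, 60, None, None]
0.135 [2, 3, 3, 2, 3, 34, 34, None, 35, 35, 35, 35, 35, None, 21]
0.145 [3, 80, 2, 3, 3, 34, 35, None, 36, 34, 34, 34, 34, 33, 21]
```

View pics/w4.png

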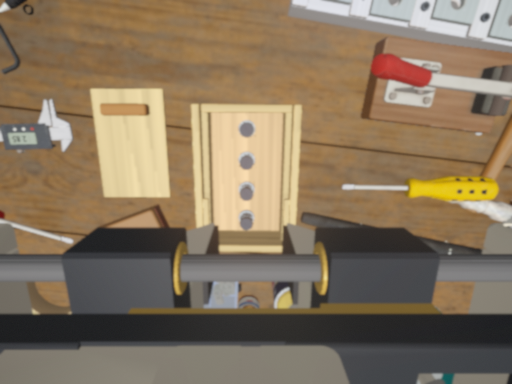

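Wrist view: the lid lies flat at (130,145), and the case is open with four pins in a column at (247,129), (247,161), (247,192) and (247,219). I'll take the front pin first.

Call:
{"op": "carry_out", "data": {"steps": [0.4, -0.3, 0.1, -0.3, -0.005, 0.4, -0.517, 0.178, -0.6, -0.005, 0.4, -0.517, 0.178, -1, -0.005, 0.4, -0.517, 0.178, -1, -0.005]}}

```text
clock: 11.9
position: [0.5154, -0.2963, 0.1304]
ee_rot: [-1.545, 0.327, -0.318]
force: [-0.2, 0.3, -0.3]
width: 0.402
```

Call:
{"op": "carry_out", "data": {"steps": [0.4, 0, 0, -0.3, 0, 0.4, 0, 0, -0.6, 0, 0.4, 0, 0, -0.835, 0, 0.4, 0, 0, -0.835, 0, 0.4, 0, 0, -0.835, 0]}}

```text
clock: 12.4
position: [0.5199, -0.2978, 0.0518]
ee_rot: [-1.547, 0.321, -0.325]
force: [1.1, -0.2, 0.3]
width: 0.4
```

Call:
{"op": "carry_out", "data": {"steps": [0.4, -0.005, 0.015, -0.008, 0, 0.1, -0.005, 0.015, -0.008, 0, 0, -0.005, 0.015, -0.008, 0, 0, -0.005, 0.015, -0.008, 0, 0, -0.005, 0.015, -0.008, 0, 0, -0.005, 0.015, -0.008, 0, 0, -0.005, 0.015, -0.008, 0, 0, -0.005, 0.015, -0.008, 0], "grip_force": 50}}

```text
clock: 13.2
position: [0.5179, -0.2966, 0.0494]
ee_rot: [-1.547, 0.323, -0.324]
force: [-2.3, 0.2, 5.9]
width: 0.16
```

Call:
{"op": "carry_out", "data": {"steps": [0, 0, 0, 0.2, 0, 0, 0, 0, 0.45, 0, 0, 0, 0, 0.75, 0, 0, 0, 0, 1, 0, 0, 0, 0, 1, 0, 0, 0, 0, 1, 0]}}

```text
clock: 13.8
position: [0.5176, -0.2966, 0.1489]
ee_rot: [-1.547, 0.324, -0.324]
force: [0.1, -0.3, -1.1]
width: 0.162
```

Call:
{"op": "carry_out", "data": {"steps": [0, 0, 0, 0.35, 0, 0, 0, 0, 0.7, 0, 0, 0.03, 0.35, 0.7, -0.1, 0, 0.06, 0.7, 0.7, -0.195, 0, 0.088, 1, 0.7, -0.195, 0, 0.088, 1, 0.7, -0.195]}}

```text
clock: 14.4
position: [0.5265, -0.1909, 0.218]
ee_rot: [-1.524, 0.44, -0.436]
force: [-0.7, 0.3, 0.5]
width: 0.161
```

Call:
{"op": "carry_out", "data": {"steps": [0, 0, 0.35, 0, 0, 0, 0, 0.7, 0, 0, 0, 0, 1, 0, 0, 0, 0, 1, 0, 0]}}

```text
clock: 14.8
position: [0.526, -0.0917, 0.2181]
ee_rot: [-1.524, 0.44, -0.437]
force: [0.2, 0.5, -0.9]
width: 0.159
```

Call:
{"op": "carry_out", "data": {"steps": [0, 0, 0.35, 0, 0, 0, 0, 0.7, 0, 0, 0, 0, 1, 0, 0, 0, 0, 1, 0, 0, 0, 0, 1, 0, 0]}}

```text
clock: 15.3
position: [0.5262, 0.003, 0.2179]
ee_rot: [-1.526, 0.444, -0.441]
force: [0.0, -0.7, -1.0]
width: 0.16
```

```bash
cat >> m.py <<'E'
O=np.array([.4476,-.0543]);_a=np.radians(-32.29);EX=np.array([np.cos(_a),np.sin(_a)]);EY=np.array([-EX[1],EX[0]])
def yaw():
    R=Ro.from_rotvec(arm.observe()["ee_rot"]).as_matrix(); return np.degrees(np.arctan2(R[1,2],R[0,2]))
def look(n="scene"):
    im,W=cloud(n); report(im,W,O,EX,EY); return im,W
E
sed -i 's/p(F\[:,0\])\[-1:\],/(p(F[:,0]) if len(F) else None),/' m.py
python3 - <<'E'
from m import *
print(arm.observe()["position"],arm.observe()["width"],yaw())
for n in("scene","side"):
    im,W=look(n); save(n+"1.png",im)
E
```

```text
[0.52617081 0.00300998 0.21792421] 0.15963565403121513 57.632348695374006
a basehole [0.5258 0.0134] vee x [-0.042  -0.0041] y [0.0829 0.1145] foot end [0.0009 0.0517] hole px 195.7 99.5 107
b basehole [ 0.4906 -0.0424] vee x [-0.0494 -0.0116] y [0.0175 0.0479] foot end [0.0005 0.0445] hole px 201.0 58.8 189
c basehole [ 0.4553 -0.0982] vee x [-0.0423 -0.0046] y [-0.0487 -0.0179] foot end [0.0013 0.0512] hole px 227.0 201.9 30
d basehole [ 0.4201 -0.154 ] vee x [-0.0487 -0.0107] y [-0.1147 -0.0836] foot end [0.0005 0.0448] hole px 238.6 226.4 36
a basehole [0.5258 0.0134] vee x [-0.0447 -0.0037] y [0.0833 0.113 ] foot end [0.0028 0.0504] hole px 205.0 103.8 329
b basehole [ 0.4906 -0.0424] vee x [-0.0519 -0.0129] y [0.0168 0.0471] foot end [0.0011 0.0436] hole px 239.4 85.9 21
c basehole [ 0.4553 -0.0982] vee x [-0.0447 -0.0065] y [-0.0496 -0.0182] foot end [0.0134 0.0495] hole px 261.0 227.5 12
d basehole [ 0.4201 -0.154 ] vee x [-0.0516 -0.0121] y [-0.1159 -0.084 ] foot end [0.0036 0.0438] hole px 285.2 220.9 11
```

View pics/side1.png

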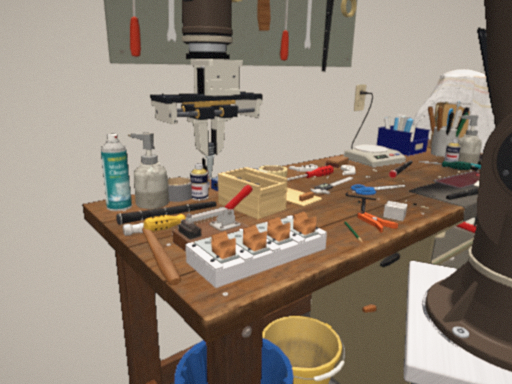

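```bash
cat >> m.py <<'E'
def pinpos():
    p=np.array(arm.observe()["position"])
    for n in("scene","side"):
        im,W=cloud(n); D=W-p
        m=(np.abs(D[...,2]+.024)<.018)&(np.hypot(D[...,0],D[...,1])<.02); A=D[m]
        print(n,m.sum())
        if m.any():
            cam=camera_info(n); Rc=np.array(cam["R"]); tc=np.array(cam["t"])
            vdir=Rc[2,:2]/np.linalg.norm(Rc[2,:2]); side=np.array([-vdir[1],vdir[0]])
            # lateral centre: midrange across the view, per height bin
            for z0 in (-.036,-.028,-.02,-.012):
                k=np.abs(A[:,2]-z0)<.004
                if k.sum()>3:
                    l=A[k][:,:2]@side; l2=A[k][:,:2]@vdir; print("  z",z0,"lat mean",l.mean().round(4),"range",l.min().round(4),l.max().round(4),"near",l2.min().round(4),"in base ex/ey lat dir",(side@EX).round(2),(side@EY).round(2))
        zt=A[:,2].min() if m.any() else None; print("  lowest",zt)
E
python3 -c "
from m import *
pinpos()"
```

```text
scene 67
  z -0.036 lat mean -0.001 range -0.003 0.0015 near -0.0025 in base ex/ey lat dir -0.89 0.46
  z -0.028 lat mean -0.0009 range -0.0054 0.0044 near -0.0049 in base ex/ey lat dir -0.89 0.46
  z -0.02 lat mean -0.001 range -0.0066 0.0054 near -0.0061 in base ex/ey lat dir -0.89 0.46
  z -0.012 lat mean -0.0019 range -0.0072 0.0045 near -0.007 in base ex/ey lat dir -0.89 0.46
  lowest -0.041357321376041145
side 97
  z -0.036 lat mean -0.001 range -0.0032 0.0024 near -0.0042 in base ex/ey lat dir 0.6 0.8
  z -0.028 lat mean -0.0015 range -0.0051 0.0025 near -0.006 in base ex/ey lat dir 0.6 0.8
  z -0.02 lat mean -0.0015 range -0.007 0.0042 near -0.0059 in base ex/ey lat dir 0.6 0.8
  z -0.012 lat mean -0.0019 range -0.0072 0.0038 near -0.0071 in base ex/ey lat dir 0.6 0.8
  lowest -0.041629383939547265
```

Call:
{"op": "carry_out", "data": {"steps": [0, 0.002, 0.1, -0.3, 0, 0, 0.002, 0.1, -0.6, 0, 0, 0.002, 0.1, -0.9, 0, 0, 0.002, 0.1, -1, 0, 0, 0.002, 0.1, -1, 0]}}

```text
clock: 16.0
position: [0.5259, 0.0127, 0.1179]
ee_rot: [-1.526, 0.446, -0.442]
force: [0.5, 0.3, 0.4]
width: 0.159
```

Call:
{"op": "carry_out", "data": {"steps": [0, 0, 0, -0.2, 0, 0, 0, 0, -0.35, 0, 0, 0, 0, -0.45, 0, 0, 0, 0, -0.45, 0]}}

```text
clock: 16.4
position: [0.5267, 0.0133, 0.0739]
ee_rot: [-1.525, 0.444, -0.443]
force: [-0.2, 0.4, -0.7]
width: 0.16
```

Call:
{"op": "carry_out", "data": {"steps": [0, -0.006, 0.003, -0.05, 0, 0, -0.012, 0.006, -0.1, 0, 0, -0.012, 0.006, -0.15, 0, 0, -0.012, 0.006, -0.2, 0, 0, -0.012, 0.006, -0.24, 0, 0, -0.012, 0.006, -0.265, 0, 0, -0.012, 0.006, -0.265, 0]}}

```text
clock: 17.1
position: [0.5254, 0.0139, 0.0475]
ee_rot: [-1.526, 0.444, -0.443]
force: [-0.5, -3.0, 2.5]
width: 0.16
```

Call:
{"op": "carry_out", "data": {"steps": [0, 0, 0, -0.01, 0, 0, 0, 0, -0.02, 0, 0, 0, 0, -0.03, 0, 0, 0, 0, -0.03, 0]}}

```text
clock: 17.5
position: [0.5257, 0.0138, 0.047]
ee_rot: [-1.527, 0.442, -0.445]
force: [-11.2, -4.9, 39.1]
width: 0.16
```

Call:
{"op": "carry_out", "data": {"steps": [0, 0, 0, 0.02, 0, 0, 0, 0, 0.03, 0, 0.4, 0, 0, 0.03, 0, 0.4, 0, 0, 0.03, 0, 0.4, 0, 0, 0.03, 0, 0.4, 0, 0, 0.3, 0, 0.4, 0, 0, 0.6, 0, 0.4, 0, 0, 1, 0, 0.4, 0, 0, 1, 0]}}

```text
clock: 18.4
position: [0.5283, 0.0155, 0.1488]
ee_rot: [-1.522, 0.437, -0.448]
force: [0.7, -0.6, -0.6]
width: 0.401
```

```bash
cat >> m.py <<'E'
def pins():
    im,W=cloud("scene"); Q=np.stack([(W[...,:2]-O)@EX,(W[...,:2]-O)@EY,W[...,2]],-1)
    for n,y in zip("abcd",(.099,.033,-.033,-.099)):
        m=(np.abs(Q[...,1]-y)<.016)&(np.abs(Q[...,0]-.03)<.016)&(Q[...,2]>.049)&(Q[...,2]<.08)
        v=Q[(Q[...,2]>.068)&(Q[...,2]<.085)&(np.abs(Q[...,1]-y)<.025)&(np.abs(Q[...,0]+.027)<.05)]
        print(n,"vee",np.percentile(v[:,0],[1,99]).round(4) if len(v) else None,"head",m.sum(),(Q[m].max(0)).round(4) if m.any() else "",np.median(Q[m],0).round(4) if m.any() else "")
E
python3 -c "
from m import *
print(arm.observe()['position']); pins()"
```

```text
[0.52828646 0.01547626 0.14883748]
a vee [-0.0452 -0.0067] head 73 [0.0379 0.1081 0.0728] [0.0291 0.0952 0.0648]
b vee [-0.0493 -0.0117] head 0  
c vee [-0.0424 -0.0044] head 0  
d vee [-0.0486 -0.0106] head 0
```

Call:
{"op": "carry_out", "data": {"steps": [0.4, 0, 0, 0.35, 0, 0.4, 0, -0.1, 0.6, 0, 0.4, 0.05, -0.4, 0.6, 0.1, 0.4, 0.1, -0.8, 0.6, 0.195, 0.4, 0.24, -1, 0.6, 0.195, 0.4, 0.24, -1, 0.6, 0.195]}}

```text
clock: 19.05
position: [0.55, -0.0901, 0.2027]
ee_rot: [-1.547, 0.329, -0.327]
force: [-0.2, 0.2, 0.7]
width: 0.401
```

Call:
{"op": "carry_out", "data": {"steps": [0.4, 0, -0.4, 0, 0, 0.4, 0, -0.8, 0, 0, 0.4, 0, -1, 0, 0, 0.4, 0, -1, 0, 0]}}

```text
clock: 19.45
position: [0.5485, -0.189, 0.2028]
ee_rot: [-1.547, 0.329, -0.326]
force: [-0.7, -0.3, -1.3]
width: 0.4
```

Call:
{"op": "carry_out", "data": {"steps": [0.4, 0, -0.4, 0, 0, 0.4, 0, -0.8, 0, 0, 0.4, 0, -1, 0, 0, 0.4, 0, -1, 0, 0, 0.4, 0, -1, 0, 0]}}

```text
clock: 19.95
position: [0.5497, -0.2838, 0.2037]
ee_rot: [-1.545, 0.323, -0.322]
force: [0.2, 0.9, -0.5]
width: 0.404
```

```bash
python3 -c "
from m import *
print(arm.observe()['position'],yaw())"
```

```text
[ 0.54966062 -0.28380672  0.20367489] 66.42571002449336
```

Call:
{"op": "carry_out", "data": {"steps": [0.4, 0.03, -0.24, -0.3, 0, 0.4, 0.03, -0.24, -0.6, 0, 0.4, 0.03, -0.24, -0.8, 0, 0.4, 0.03, -0.24, -1, 0, 0.4, 0.03, -0.24, -1, 0, 0.4, 0.03, -0.24, -1, 0]}}

```text
clock: 20.55
position: [0.5531, -0.3078, 0.1048]
ee_rot: [-1.546, 0.322, -0.322]
force: [0.1, -0.2, 0.2]
width: 0.4
```

Correct by (-0.0008, -0.0022), and go down 54 mm.

Call:
{"op": "carry_out", "data": {"steps": [0.4, -0.008, -0.022, -0.25, 0, 0.4, -0.008, -0.022, -0.45, 0, 0.4, -0.008, -0.022, -0.54, 0, 0.4, -0.008, -0.022, -0.54, 0]}}

```text
clock: 20.95
position: [0.5518, -0.3113, 0.0505]
ee_rot: [-1.546, 0.323, -0.323]
force: [-0.6, 0.3, -0.1]
width: 0.402
```

Call:
{"op": "carry_out", "data": {"steps": [0.1, 0, 0.008, 0, 0, 0, 0, 0.008, 0, 0, 0, 0, 0.008, 0, 0, 0, 0, 0.008, 0, 0, 0, 0, 0.008, 0, 0, 0, 0, 0.008, 0, 0, 0, 0, 0.008, 0, 0]}}

```text
clock: 21.65
position: [0.5523, -0.3113, 0.0514]
ee_rot: [-1.547, 0.323, -0.325]
force: [-1.5, 0.0, 6.6]
width: 0.158
```

Call:
{"op": "carry_out", "data": {"steps": [0, 0, 0, 0.2, 0, 0, 0, 0, 0.45, 0, 0, 0, 0, 0.75, 0, 0, 0, 0, 1, 0, 0, 0, 0, 1, 0, 0, 0, 0, 1, 0]}}

```text
clock: 22.25
position: [0.5517, -0.3114, 0.1506]
ee_rot: [-1.547, 0.323, -0.324]
force: [-0.5, -0.8, -0.7]
width: 0.161
```

Call:
{"op": "carry_out", "data": {"steps": [0, 0, 0, 0.35, 0, 0, 0, 0, 0.7, 0, 0, -0.1, 0.35, 0.7, -0.1, 0, -0.2, 0.7, 0.7, -0.195, 0, -0.3, 1, 0.7, -0.195, 0, -0.3, 1, 0.7, -0.195]}}

```text
clock: 22.85
position: [0.5203, -0.2061, 0.2196]
ee_rot: [-1.525, 0.441, -0.436]
force: [0.0, -0.8, -1.1]
width: 0.161
```

Call:
{"op": "carry_out", "data": {"steps": [0, -0.1, 0.4, 0, 0, 0, -0.2, 0.8, 0, 0, 0, -0.3, 1, 0, 0, 0, -0.3, 1, 0, 0]}}

```text
clock: 23.25
position: [0.4902, -0.1082, 0.2196]
ee_rot: [-1.526, 0.441, -0.438]
force: [0.7, 0.2, -0.9]
width: 0.157
```

Call:
{"op": "carry_out", "data": {"steps": [0, 0, 0.3, 0, 0, 0, 0, 0.6, 0, 0, 0, 0, 0.65, 0, 0, 0, 0, 0.65, 0, 0, 0, 0, 0.65, 0, 0, 0, 0, 0.65, 0, 0]}}

```text
clock: 23.85
position: [0.4917, -0.0479, 0.22]
ee_rot: [-1.525, 0.446, -0.445]
force: [0.4, 0.2, -0.4]
width: 0.163
```

```bash
python3 -c "
from m import *
p=np.array(arm.observe()['position']);print(p,yaw(),'base xy',(p[:2]-O)@EX,(p[:2]-O)@EY); pins(); pinpos()"
```

```text
[ 0.4916908  -0.04787751  0.21998202] 57.456715287571555 base xy 0.03384145175506875 0.028982804014118582
a vee [-0.0451 -0.0073] head 74 [0.0376 0.1056 0.0721] [0.0292 0.0945 0.0644]
b vee [-0.0494 -0.0112] head 0  
c vee [-0.0424 -0.0042] head 0  
d vee [-0.0488 -0.0109] head 0  
scene 68
  z -0.036 lat mean -0.0002 range -0.0027 0.0031 near -0.0043 in base ex/ey lat dir -0.89 0.46
  z -0.028 lat mean 0.0001 range -0.0048 0.0047 near -0.0056 in base ex/ey lat dir -0.89 0.46
  z -0.02 lat mean 0.0003 range -0.0056 0.0073 near -0.0069 in base ex/ey lat dir -0.89 0.46
  z -0.012 lat mean -0.0001 range -0.0059 0.007 near -0.0066 in base ex/ey lat dir -0.89 0.46
  lowest -0.03978817299855744
side 95
  z -0.036 lat mean -0.0016 range -0.0041 0.0017 near -0.0059 in base ex/ey lat dir 0.6 0.8
  z -0.028 lat mean -0.0018 range -0.006 0.0037 near -0.0082 in base ex/ey lat dir 0.6 0.8
  z -0.02 lat mean -0.0021 range -0.0079 0.0037 near -0.008 in base ex/ey lat dir 0.6 0.8
  z -0.012 lat mean -0.0019 range -0.0078 0.0038 near -0.0096 in base ex/ey lat dir 0.6 0.8
  lowest -0.04147417146016169
```

Call:
{"op": "carry_out", "data": {"steps": [0, -0.025, 0.063, -0.3, 0, 0, -0.025, 0.063, -0.6, 0, 0, -0.025, 0.063, -0.9, 0, 0, -0.025, 0.063, -1, 0, 0, -0.025, 0.063, -1, 0]}}

```text
clock: 24.5
position: [0.4884, -0.0401, 0.1196]
ee_rot: [-1.525, 0.445, -0.441]
force: [0.1, -0.1, 0.6]
width: 0.158
```

Call:
{"op": "carry_out", "data": {"steps": [0, 0, 0, -0.2, 0, 0, 0, 0, -0.35, 0, 0, 0, 0, -0.45, 0, 0, 0, 0, -0.45, 0]}}

```text
clock: 24.9
position: [0.4893, -0.0401, 0.0755]
ee_rot: [-1.525, 0.444, -0.443]
force: [-0.8, 0.4, -0.6]
width: 0.161
```

Call:
{"op": "carry_out", "data": {"steps": [0, 0.006, -0.011, -0.05, 0, 0, 0.013, -0.022, -0.1, 0, 0, 0.013, -0.022, -0.15, 0, 0, 0.013, -0.022, -0.2, 0, 0, 0.013, -0.022, -0.24, 0, 0, 0.013, -0.022, -0.27, 0, 0, 0.013, -0.022, -0.285, 0, 0, 0.013, -0.022, -0.285, 0]}}

```text
clock: 25.7
position: [0.4912, -0.0427, 0.049]
ee_rot: [-1.527, 0.442, -0.445]
force: [-9.6, -4.6, 34.2]
width: 0.157
```

Call:
{"op": "carry_out", "data": {"steps": [0, 0, 0, -0.01, 0, 0, 0, 0, -0.02, 0, 0, 0, 0, -0.02, 0]}}

```text
clock: 26.0
position: [0.4916, -0.0427, 0.0485]
ee_rot: [-1.527, 0.441, -0.447]
force: [-14.5, -4.1, 56.2]
width: 0.16
```

Call:
{"op": "carry_out", "data": {"steps": [0, 0, 0, 0.02, 0, 0, 0, 0, 0.035, 0, 0.4, 0, 0, 0.035, 0, 0.4, 0, 0, 0.035, 0, 0.4, 0, 0, 0.035, 0, 0.4, 0, 0, 0.3, 0, 0.4, 0, 0, 0.6, 0, 0.4, 0, 0, 1, 0, 0.4, 0, 0, 1, 0, 0.4, 0, 0, 1, 0]}}

```text
clock: 27.0
position: [0.491, -0.0421, 0.1454]
ee_rot: [-1.525, 0.442, -0.445]
force: [-0.5, 0.3, -1.1]
width: 0.402
```

```bash
python3 -c "
from m import *
print(arm.observe()['position']); pins()"
```

```text
[ 0.4909855  -0.04210633  0.14538683]
a vee [-0.0452 -0.0071] head 73 [0.0378 0.1059 0.0716] [0.029  0.0944 0.0644]
b vee [-0.0466 -0.0086] head 79 [0.0375 0.041  0.0706] [0.0284 0.029  0.0649]
c vee [-0.0424 -0.0044] head 0  
d vee [-0.0486 -0.0109] head 0
```

Call:
{"op": "carry_out", "data": {"steps": [0.4, 0, 0, 0.35, 0, 0.4, 0, -0.1, 0.6, 0, 0.4, 0.15, -0.4, 0.6, 0.1, 0.4, 0.3, -0.8, 0.6, 0.195, 0.4, 0.4, -1, 0.6, 0.195, 0.4, 0.4, -1, 0.6, 0.195]}}

```text
clock: 27.65
position: [0.5304, -0.1461, 0.2027]
ee_rot: [-1.546, 0.33, -0.326]
force: [-1.0, 0.4, -0.3]
width: 0.398
```

Call:
{"op": "carry_out", "data": {"steps": [0.4, 0.1, -0.4, 0, 0, 0.4, 0.3, -0.8, 0, 0, 0.4, 0.54, -1, 0, 0, 0.4, 0.54, -1, 0, 0]}}

```text
clock: 28.05
position: [0.5855, -0.245, 0.2025]
ee_rot: [-1.546, 0.328, -0.325]
force: [0.6, 0.1, -0.2]
width: 0.403
```

Call:
{"op": "carry_out", "data": {"steps": [0.4, 0, -0.4, 0, 0, 0.4, 0, -0.826, -0.2, 0, 0.4, 0, -0.826, -0.5, 0, 0.4, 0, -0.826, -0.8, 0, 0.4, 0, -0.826, -1, 0, 0.4, 0, -0.826, -1, 0, 0.4, 0, -0.826, -1, 0]}}

```text
clock: 28.75
position: [0.5844, -0.3233, 0.1046]
ee_rot: [-1.546, 0.324, -0.321]
force: [0.0, 0.1, -0.4]
width: 0.4
```

Call:
{"op": "carry_out", "data": {"steps": [0.4, 0.006, -0.006, -0.25, 0, 0.4, 0.006, -0.006, -0.45, 0, 0.4, 0.006, -0.006, -0.53, 0, 0.4, 0.006, -0.006, -0.53, 0, 0.1, 0.006, -0.006, -0.53, 0, 0, 0.006, -0.006, -0.53, 0, 0, 0.006, -0.006, -0.53, 0, 0, 0.006, -0.006, -0.53, 0, 0, 0.006, -0.006, -0.53, 0, 0, 0.006, -0.006, -0.53, 0, 0, 0.006, -0.006, -0.53, 0]}}

```text
clock: 29.85
position: [0.5857, -0.3255, 0.0529]
ee_rot: [-1.547, 0.323, -0.325]
force: [-0.6, -0.0, 6.2]
width: 0.161
```

Call:
{"op": "carry_out", "data": {"steps": [0, 0, 0, 0.2, 0, 0, 0, 0, 0.45, 0, 0, 0, 0, 0.75, 0, 0, 0, 0, 1, 0, 0, 0, 0, 1, 0, 0, 0, 0, 1, 0]}}

```text
clock: 30.45
position: [0.5851, -0.3254, 0.1522]
ee_rot: [-1.547, 0.323, -0.324]
force: [0.1, 0.8, -1.2]
width: 0.157
```

Call:
{"op": "carry_out", "data": {"steps": [0, 0, 0, 0.35, 0, 0, 0, 0, 0.7, 0, 0, -0.2, 0.35, 0.7, -0.1, 0, -0.4, 0.7, 0.7, -0.195, 0, -0.6, 1, 0.7, -0.195, 0, -0.6, 1, 0.7, -0.195]}}

```text
clock: 31.05
position: [0.5224, -0.2204, 0.2211]
ee_rot: [-1.525, 0.442, -0.436]
force: [-0.7, -0.2, -0.5]
width: 0.158
```

Call:
{"op": "carry_out", "data": {"steps": [0, -0.2, 0.35, 0, 0, 0, -0.4, 0.7, 0, 0, 0, -0.68, 1, 0, 0, 0, -0.68, 1, 0, 0]}}

```text
clock: 31.45
position: [0.4536, -0.1216, 0.221]
ee_rot: [-1.526, 0.442, -0.436]
force: [1.3, -1.0, -0.4]
width: 0.156
```

Call:
{"op": "carry_out", "data": {"steps": [0, 0, 0.26, 0, 0, 0, 0, 0.26, 0, 0, 0, 0, 0.26, 0, 0, 0, 0, 0.26, 0, 0]}}

```text
clock: 31.85
position: [0.4571, -0.1004, 0.2214]
ee_rot: [-1.525, 0.445, -0.443]
force: [-0.2, 0.4, -0.7]
width: 0.157
```

```bash
python3 -c "
from m import *
p=np.array(arm.observe()['position']);print(p,yaw(),'base xy',(p[:2]-O)@EX,(p[:2]-O)@EY); pins(); pinpos()"
```

```text
[ 0.45708426 -0.10040424  0.22139576] 57.52286829466604 base xy 0.03264667823791012 -0.03390791756624303
a vee [-0.0451 -0.007 ] head 71 [0.038  0.1074 0.071 ] [0.0292 0.0947 0.0642]
b vee [-0.0466 -0.0086] head 84 [0.0375 0.0408 0.0721] [0.0283 0.0292 0.0649]
c vee [-0.0423 -0.0043] head 0  
d vee [-0.0487 -0.011 ] head 0  
scene 66
  z -0.036 lat mean 0.0008 range -0.0029 0.0041 near -0.0038 in base ex/ey lat dir -0.89 0.46
  z -0.028 lat mean -0.0001 range -0.0033 0.0037 near -0.0057 in base ex/ey lat dir -0.89 0.46
  z -0.02 lat mean 0.0002 range -0.0054 0.0069 near -0.0073 in base ex/ey lat dir -0.89 0.46
  z -0.012 lat mean -0.0 range -0.0055 0.0066 near -0.0084 in base ex/ey lat dir -0.89 0.46
  lowest -0.041185821457680405
side 94
  z -0.036 lat mean -0.0011 range -0.0043 0.002 near -0.0053 in base ex/ey lat dir 0.6 0.8
  z -0.028 lat mean -0.0023 range -0.0062 0.0021 near -0.0078 in base ex/ey lat dir 0.6 0.8
  z -0.02 lat mean -0.0015 range -0.0079 0.0044 near -0.0094 in base ex/ey lat dir 0.6 0.8
  z -0.012 lat mean -0.0022 range -0.0095 0.0045 near -0.0091 in base ex/ey lat dir 0.6 0.8
  lowest -0.04107893846516461
```

Call:
{"op": "carry_out", "data": {"steps": [0, -0.003, 0.012, -0.3, 0, 0, -0.003, 0.012, -0.6, 0, 0, -0.003, 0.012, -0.9, 0, 0, -0.003, 0.012, -1, 0, 0, -0.003, 0.012, -1, 0]}}

```text
clock: 32.5
position: [0.456, -0.0982, 0.121]
ee_rot: [-1.525, 0.446, -0.441]
force: [-0.7, -0.5, 0.3]
width: 0.163
```

Call:
{"op": "carry_out", "data": {"steps": [0, 0, 0, -0.2, 0, 0, 0, 0, -0.35, 0, 0, 0, 0, -0.45, 0, 0, 0, 0, -0.45, 0]}}

```text
clock: 32.9
position: [0.4569, -0.0983, 0.0769]
ee_rot: [-1.525, 0.444, -0.443]
force: [0.6, -0.2, -1.2]
width: 0.158
```

Call:
{"op": "carry_out", "data": {"steps": [0, -0.006, 0, -0.05, 0, 0, -0.013, 0.001, -0.1, 0, 0, -0.013, 0.001, -0.15, 0, 0, -0.013, 0.001, -0.2, 0, 0, -0.013, 0.001, -0.24, 0, 0, -0.013, 0.001, -0.265, 0, 0, -0.013, 0.001, -0.285, 0, 0, -0.013, 0.001, -0.285, 0]}}

```text
clock: 33.7
position: [0.4562, -0.0985, 0.0504]
ee_rot: [-1.527, 0.442, -0.445]
force: [-7.2, -3.5, 36.9]
width: 0.158
```

Call:
{"op": "carry_out", "data": {"steps": [0, 0, 0, -0.015, 0, 0, 0, 0, -0.015, 0, 0, 0, 0, 0.015, 0, 0.4, 0, 0, 0.015, 0, 0.4, 0, 0, 0.015, 0, 0.4, 0, 0, 0.015, 0, 0.4, 0, 0, 0.3, 0, 0.4, 0, 0, 0.6, 0, 0.4, 0, 0, 1, 0, 0.4, 0, 0, 1, 0, 0.4, 0, 0, 1, 0]}}

```text
clock: 34.8
position: [0.4557, -0.098, 0.1487]
ee_rot: [-1.525, 0.443, -0.444]
force: [-0.7, 0.2, -0.3]
width: 0.4
```

```bash
python3 -c "
from m import *
print(arm.observe()['position']); pins()"
```

```text
[ 0.45570695 -0.09803887  0.14871898]
a vee [-0.0451 -0.0067] head 74 [0.0379 0.1069 0.0712] [0.0295 0.0952 0.064 ]
b vee [-0.0466 -0.    ] head 84 [0.0377 0.0399 0.0714] [0.0283 0.0292 0.0647]
c vee [-0.0454 -0.0073] head 86 [ 0.0374 -0.0265  0.07  ] [ 0.0283 -0.0367  0.0656]
d vee [-0.0486 -0.0108] head 0
```

Call:
{"op": "carry_out", "data": {"steps": [0.4, 0, 0, 0.35, 0, 0.4, 0.2, -0.1, 0.6, 0, 0.4, 0.4, -0.4, 0.6, 0.1, 0.4, 0.6, -0.7, 0.6, 0.195, 0.4, 0.8, -1, 0.6, 0.195, 0.4, 0.8, -1, 0.6, 0.195]}}

```text
clock: 35.45
position: [0.5361, -0.2028, 0.2057]
ee_rot: [-1.546, 0.33, -0.326]
force: [-0.9, 0.7, -0.5]
width: 0.401
```

Call:
{"op": "carry_out", "data": {"steps": [0.4, 0.3, -0.35, 0, 0, 0.4, 0.6, -0.7, 0, 0, 0.4, 0.825, -1, 0, 0, 0.4, 0.825, -1, 0, 0]}}

```text
clock: 35.85
position: [0.6185, -0.3024, 0.2049]
ee_rot: [-1.547, 0.33, -0.325]
force: [0.8, -0.6, 0.1]
width: 0.402
```

Call:
{"op": "carry_out", "data": {"steps": [0.4, 0, -0.41, 0, 0, 0.4, 0, -0.41, -0.2, 0, 0.4, 0, -0.41, -0.5, 0, 0.4, 0, -0.41, -0.8, 0, 0.4, 0, -0.41, -1, 0, 0.4, 0, -0.41, -1, 0, 0.4, 0, -0.41, -1, 0]}}

```text
clock: 36.55
position: [0.6177, -0.3379, 0.1078]
ee_rot: [-1.546, 0.324, -0.322]
force: [-0.0, 1.1, 0.2]
width: 0.4
```

Call:
{"op": "carry_out", "data": {"steps": [0.4, 0.003, -0.005, -0.25, 0, 0.4, 0.003, -0.005, -0.45, 0, 0.4, 0.003, -0.005, -0.56, 0, 0.4, 0.003, -0.005, -0.56, 0, 0.1, 0.003, -0.005, -0.56, 0, 0, 0.003, -0.005, -0.56, 0, 0, 0.003, -0.005, -0.56, 0, 0, 0.003, -0.005, -0.56, 0, 0, 0.003, -0.005, -0.56, 0, 0, 0.003, -0.005, -0.56, 0, 0, 0.003, -0.005, -0.56, 0]}}

```text
clock: 37.65
position: [0.619, -0.3397, 0.0535]
ee_rot: [-1.547, 0.323, -0.325]
force: [-0.6, -0.4, 5.3]
width: 0.16
```

Call:
{"op": "carry_out", "data": {"steps": [0, 0, 0, 0.2, 0, 0, 0, 0, 0.45, 0, 0, 0, 0, 0.75, 0, 0, 0, 0, 1, 0, 0, 0, 0, 1, 0, 0, 0, 0, 1, 0]}}

```text
clock: 38.25
position: [0.6183, -0.3396, 0.1527]
ee_rot: [-1.547, 0.323, -0.324]
force: [0.4, 0.4, -0.9]
width: 0.158
```

Call:
{"op": "carry_out", "data": {"steps": [0, 0, 0, 0.35, 0, 0, 0, 0, 0.7, 0, 0, -0.3, 0.25, 0.7, -0.1, 0, -0.6, 0.5, 0.7, -0.195, 0, -0.9, 0.8, 0.7, -0.195, 0, -0.9, 0.8, 0.7, -0.195]}}

```text
clock: 38.85
position: [0.5236, -0.2548, 0.2208]
ee_rot: [-1.526, 0.445, -0.435]
force: [0.4, 0.7, -0.2]
width: 0.158
```

Call:
{"op": "carry_out", "data": {"steps": [0, -0.3, 0.35, 0, 0, 0, -0.6, 0.7, 0, 0, 0, -0.9, 1, 0, 0, 0, -0.9, 1, 0, 0]}}

```text
clock: 39.25
position: [0.4342, -0.1558, 0.2214]
ee_rot: [-1.527, 0.444, -0.436]
force: [1.2, 0.2, 0.1]
width: 0.158
```

Call:
{"op": "carry_out", "data": {"steps": [0, -0.196, 0.065, 0, 0, 0, -0.196, 0.065, 0, 0, 0, -0.196, 0.065, 0, 0, 0, -0.196, 0.065, 0, 0, 0, -0.196, 0.065, 0, 0]}}

```text
clock: 39.75
position: [0.4194, -0.1533, 0.2222]
ee_rot: [-1.524, 0.444, -0.443]
force: [0.2, 0.3, -0.3]
width: 0.16
```

```bash
python3 -c "
from m import *
p=np.array(arm.observe()['position']);print(p,yaw(),'base xy',(p[:2]-O)@EX,(p[:2]-O)@EY); pins(); pinpos()"
```

```text
[ 0.41936856 -0.1533246   0.22223028] 57.56744666601355 base xy 0.029033826642433543 -0.09879231585751981
a vee [-0.0451 -0.0067] head 74 [0.0379 0.1069 0.0713] [0.0292 0.0945 0.0654]
b vee [-0.0466 -0.0085] head 87 [0.0376 0.0404 0.0708] [0.0287 0.0287 0.0649]
c vee [-0.0456 -0.0076] head 86 [ 0.0381 -0.0254  0.0713] [ 0.0284 -0.0369  0.0662]
d vee [-0.0486 -0.011 ] head 0  
scene 45
  z -0.036 lat mean 0.0007 range -0.0023 0.0045 near -0.0042 in base ex/ey lat dir -0.89 0.46
  z -0.028 lat mean 0.0011 range -0.0039 0.0059 near -0.0054 in base ex/ey lat dir -0.89 0.46
  z -0.02 lat mean 0.0042 range -0.0011 0.0073 near -0.0067 in base ex/ey lat dir -0.89 0.46
  lowest -0.041988170074591796
side 88
  z -0.036 lat mean -0.0013 range -0.0059 0.0025 near -0.0075 in base ex/ey lat dir 0.6 0.8
  z -0.028 lat mean -0.0017 range -0.0075 0.0031 near -0.0073 in base ex/ey lat dir 0.6 0.8
  z -0.02 lat mean -0.0015 range -0.0073 0.0035 near -0.0102 in base ex/ey lat dir 0.6 0.8
  z -0.012 lat mean -0.0014 range -0.0084 0.0079 near -0.0129 in base ex/ey lat dir 0.6 0.8
  lowest -0.04061484885360814
```

Call:
{"op": "carry_out", "data": {"steps": [0, 0, 0, -0.3, 0, 0, 0, 0, -0.6, 0, 0, 0, 0, -0.9, 0, 0, 0, 0, -1, 0, 0, 0, 0, -1, 0]}}

```text
clock: 40.4
position: [0.4181, -0.1527, 0.1216]
ee_rot: [-1.524, 0.445, -0.441]
force: [-1.2, 0.6, -0.1]
width: 0.158
```

Call:
{"op": "carry_out", "data": {"steps": [0, 0, 0, -0.2, 0, 0, 0, 0, -0.35, 0, 0, 0, 0, -0.45, 0, 0, 0, 0, -0.45, 0]}}

```text
clock: 40.8
position: [0.4188, -0.1531, 0.0775]
ee_rot: [-1.525, 0.444, -0.443]
force: [1.3, 0.4, -0.6]
width: 0.158
```

Call:
{"op": "carry_out", "data": {"steps": [0, 0.008, -0.006, -0.05, 0, 0, 0.016, -0.012, -0.1, 0, 0, 0.018, -0.012, -0.15, 0, 0, 0.018, -0.012, -0.2, 0, 0, 0.018, -0.012, -0.24, 0, 0, 0.018, -0.012, -0.265, 0, 0, 0.018, -0.012, -0.285, 0, 0, 0.018, -0.012, -0.285, 0]}}

```text
clock: 41.6
position: [0.4211, -0.1546, 0.051]
ee_rot: [-1.527, 0.442, -0.445]
force: [-10.1, 0.8, 39.3]
width: 0.157
```

Call:
{"op": "carry_out", "data": {"steps": [0, 0, 0, -0.015, 0, 0, 0, 0, -0.015, 0, 0, 0, 0, 0.015, 0, 0.4, 0, 0, 0.015, 0, 0.4, 0, 0, 0.015, 0, 0.4, 0, 0, 0.015, 0, 0.4, 0, 0, 0.3, 0, 0.4, 0, 0, 0.6, 0, 0.4, 0, 0, 1, 0, 0.4, 0, 0, 1, 0]}}

```text
clock: 42.6
position: [0.4231, -0.1543, 0.1527]
ee_rot: [-1.525, 0.438, -0.448]
force: [0.5, -1.1, 0.4]
width: 0.4
```

Call:
{"op": "carry_out", "data": {"steps": [0.4, 0.05, 0.3, 0.3, 0, 0.4, 0.1, 0.6, 0.6, 0, 0.4, 0.2, 1, 1, 0, 0.4, 0.2, 1, 1, 0, 0.4, 0.2, 1, 1, 0, 0.4, 0.2, 1, 1, 0]}}

```text
clock: 43.2
position: [0.4397, -0.0552, 0.2477]
ee_rot: [-1.526, 0.445, -0.443]
force: [-0.7, -1.0, -0.5]
width: 0.399
```

```bash
python3 - <<'E'
from m import *
print(arm.observe()['position'],arm.observe()['clock']); pins()
im,W=cloud("wrist"); save("w5.png",cv2.resize(im,None,fx=1.5,fy=1.5)); q,S=base(W); print(q); o,ex,ey=axes(q); report(im,W,o,ex,ey)
Q=np.stack([(W[...,:2]-o)@ex,(W[...,:2]-o)@ey,W[...,2]],-1)
for n,y in zip("abcd",(.099,.033,-.033,-.099)):
    A=Q[(np.abs(Q[...,1]-y)<.02)&(np.abs(Q[...,0]-.03)<.02)&(Q[...,2]>.06)&(Q[...,2]<.08)]
    print(n,len(A),A.mean(0).round(4),np.percentile(A[:,2],[50,90]).round(4))
E
```

```text
[ 0.43973689 -0.05524514  0.24769458] 43.2
a vee [-0.0451 -0.007 ] head 75 [0.0379 0.1077 0.0714] [0.0291 0.095  0.0636]
b vee [-0.0466 -0.0084] head 81 [0.0378 0.0403 0.0704] [0.0285 0.0286 0.0654]
c vee [-0.0456 -0.0076] head 88 [ 0.0389 -0.0259  0.071 ] [ 0.0285 -0.0367  0.0653]
d vee [-0.0465 -0.0085] head 92 [ 0.0374 -0.0925  0.0709] [ 0.0281 -0.1032  0.0655]
((445.4678955078125, -52.888763427734375), (276.52825927734375, 114.75416564941406), 57.64523696899414)
a basehole [0.5259 0.0133] vee x [-0.0454 -0.0079] y [0.0841 0.114 ] foot end [0.0003 0.0484] hole px 335.1 204.1 201
b basehole [ 0.4906 -0.0424] vee x [-0.047  -0.0092] y [0.0178 0.0477] foot end [0.0002 0.0468] hole px 281.8 203.8 173
c basehole [ 0.4553 -0.0982] vee x [-0.0455 -0.008 ] y [-0.0477 -0.0182] foot end [0.0002 0.0482] hole px 227.9 204.4 178
d basehole [ 0.4199 -0.1539] vee x [-0.0466 -0.0093] y [-0.1139 -0.0839] foot end [0.0002 0.0467] hole px 174.5 204.2 192
a 154 [0.029  0.0983 0.066 ] [0.0666 0.0675]
b 149 [0.0283 0.0331 0.0661] [0.0667 0.0675]
c 147 [ 0.0289 -0.0324  0.066 ] [0.0664 0.0675]
d 151 [ 0.0287 -0.098   0.0659] [0.0665 0.0676]
```

View pics/w5.png

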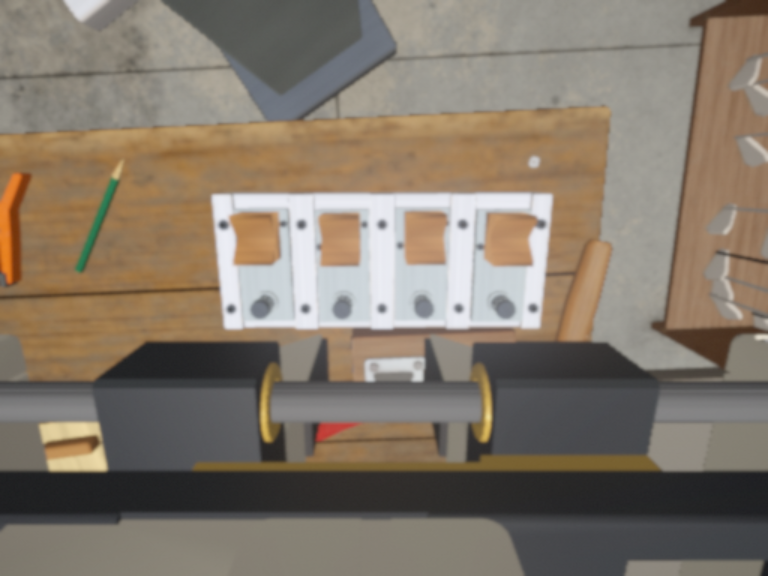

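All four pins are home: heads level at 67.5 mm, and all the blocks are within 1 mm of line. Now for the lid.

Call:
{"op": "carry_out", "data": {"steps": [0.5, 0, -0.3, 0, -0.19, 0.5, 0, -0.6, 0, -0.38, 0.5, 0, -1, 0, -0.57, 0.5, 0, -1, 0, -0.76, 0.5, 0, -1, 0, -0.95, 0.5, 0, -1, 0, -1, 0.5, 0, -1, 0, -1]}}

```text
clock: 44.0
position: [0.4396, -0.1551, 0.2478]
ee_rot: [-1.305, 1.049, -1.046]
force: [0.3, 0.4, 0.1]
width: 0.503
```

Call:
{"op": "carry_out", "data": {"steps": [0.5, 0, -0.3, 0, -0.19, 0.5, 0, -0.6, 0, -0.38, 0.5, 0, -1, 0, -0.57, 0.5, 0, -1, 0, -0.76, 0.5, 0, -1, 0, -0.805, 0.5, 0, -1, 0, -0.805]}}

```text
clock: 44.6
position: [0.4398, -0.2548, 0.2481]
ee_rot: [-0.986, 1.508, -1.505]
force: [0.3, -0.7, -0.0]
width: 0.502
```

Call:
{"op": "carry_out", "data": {"steps": [0.5, 0, -0.3, 0, 0, 0.5, 0, -0.6, 0, 0, 0.5, 0, -1, 0, 0, 0.5, 0, -1, 0, 0]}}

```text
clock: 45.0
position: [0.4384, -0.3601, 0.2478]
ee_rot: [-0.985, 1.509, -1.51]
force: [-0.0, -0.0, -0.3]
width: 0.499
```

Call:
{"op": "carry_out", "data": {"steps": [0.5, 0, -0.3, -0.3, 0, 0.5, 0, -0.68, -0.5, 0, 0.5, 0, -0.68, -0.5, 0, 0.5, 0, -0.68, -0.5, 0, 0.5, 0, -0.68, -0.5, 0]}}

```text
clock: 45.5
position: [0.441, -0.4212, 0.1991]
ee_rot: [-0.985, 1.505, -1.504]
force: [-0.8, -0.3, -0.2]
width: 0.5
```

```bash
python3 - <<'E'
from m import *
s=arm.observe();print(s['position'],yaw(),s['clock'])
im,W=cloud("wrist"); save("w6.png",im); Q=casef(W)
p=np.array([.4399,-.4247])
m=(np.hypot(W[...,0]-p[0],W[...,1]-p[1])<.045)&(W[...,2]>.014)&(W[...,2]<.03)
print("batten",m.sum(),cv2.minAreaRect((W[m][:,:2]*1000).astype(np.float32)),np.median(W[m][:,2]))
m=(np.hypot(W[...,0]-.481,W[...,1]+.443)<.1)&(W[...,2]>.0035)&(W[...,2]<.009)
print("lid",m.sum(),cv2.minAreaRect((W[m][:,:2]*1000).astype(np.float32)))
E
```

```text
[ 0.44095748 -0.42116266  0.19914127] -23.51890887726882 45.5
batten 556 ((439.5359802246094, -424.76287841796875), (54.77909851074219, 13.114350318908691), 66.8362045288086) 0.021595398574336344
lid 5725 ((485.83984375, -442.007080078125), (178.77076721191406, 150.8466033935547), 12.732806205749512)
```

View pics/w6.png

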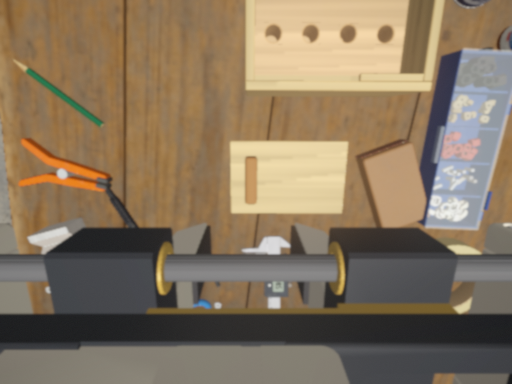

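Call:
{"op": "carry_out", "data": {"steps": [0.5, -0.01, -0.03, -0.3, 0, 0.5, -0.01, -0.03, -0.6, 0, 0.5, -0.01, -0.03, -0.9, 0, 0.5, -0.01, -0.03, -1, 0, 0.5, -0.01, -0.03, -1, 0, 0.5, -0.01, -0.03, -1, 0]}}

```text
clock: 46.15
position: [0.4405, -0.4253, 0.1005]
ee_rot: [-0.985, 1.504, -1.507]
force: [-0.5, -0.2, 0.6]
width: 0.503
```

Call:
{"op": "carry_out", "data": {"steps": [0.5, 0, 0, -0.3, 0, 0.5, 0, 0, -0.6, 0, 0.5, 0, 0, -0.8, 0, 0.5, 0, 0, -0.8, 0, 0.5, 0, 0, -0.8, 0]}}

```text
clock: 46.65
position: [0.4405, -0.4257, 0.0206]
ee_rot: [-0.984, 1.504, -1.508]
force: [-0.2, -0.6, 0.2]
width: 0.501
```

Call:
{"op": "carry_out", "data": {"steps": [0.5, -0.006, 0.008, -0.115, 0, 0.5, -0.006, 0.008, -0.115, 0, 0.2, -0.006, 0.008, -0.115, 0, 0, -0.006, 0.008, -0.115, 0, 0, -0.006, 0.008, -0.115, 0, 0, -0.006, 0.008, -0.115, 0, 0, -0.006, 0.008, -0.115, 0, 0, -0.006, 0.008, -0.115, 0, 0, -0.006, 0.008, -0.115, 0, 0, -0.006, 0.008, -0.115, 0], "grip_force": 40}}

```text
clock: 47.65
position: [0.4391, -0.4245, 0.0076]
ee_rot: [-0.985, 1.506, -1.507]
force: [-0.1, 1.0, 2.9]
width: 0.148
```

Call:
{"op": "carry_out", "data": {"steps": [0, 0, 0, 0.2, 0, 0, 0, 0, 0.45, 0, 0, 0, 0, 0.7, 0, 0, 0, 0, 1, 0, 0, 0, 0, 1, 0]}}

```text
clock: 48.15
position: [0.4408, -0.4257, 0.1112]
ee_rot: [-0.983, 1.501, -1.511]
force: [0.9, -0.5, -1.7]
width: 0.146
```

Call:
{"op": "carry_out", "data": {"steps": [0, 0.03, 0.25, 0.3, 0, 0, 0.05, 0.5, 0.3, 0, 0, 0.1, 0.75, 0.3, 0, 0, 0.153, 1, 0.3, 0, 0, 0.153, 1, 0.3, 0]}}

```text
clock: 48.65
position: [0.455, -0.3199, 0.1368]
ee_rot: [-0.987, 1.505, -1.5]
force: [0.5, 0.8, -0.7]
width: 0.151
```

Call:
{"op": "carry_out", "data": {"steps": [0, 0, 0.25, 0, 0, 0, 0, 0.5, 0, 0, 0, 0, 0.573, 0, 0, 0, 0, 0.573, -0.2, 0, 0, 0, 0.573, -0.35, 0, 0, 0, 0.573, -0.35, 0, 0, 0, 0.573, -0.35, 0, 0, 0, 0.573, -0.35, 0]}}

```text
clock: 49.45
position: [0.4546, -0.2677, 0.103]
ee_rot: [-0.984, 1.506, -1.507]
force: [-0.1, 0.6, -0.4]
width: 0.151
```

```bash
python3 - <<'E'
from m import *
s=arm.observe();print(s['position'],yaw(),s['clock'],s['force'])
im,W=cloud("wrist"); save("w7.png",im); Q=casef(W)
# case walls and lid edges in case frame
m=(np.abs(Q[...,0])<.09)&(np.abs(Q[...,1])<.065)&(Q[...,2]>.0855)&(Q[...,2]<.0925)
print("walls", cv2.minAreaRect((W[m][:,:2]*1000).astype(np.float32)))
p=np.array(s['position']); zl=p[2]-.0076+.005
L=Q[(np.abs(Q[...,2]-zl)<.0035)&(Q[...,0]>.0)&(Q[...,0]<.17)&(np.abs(Q[...,1])<.06)]
print(zl,len(L))
for a in np.arange(.0,.16,.02):
    k=(L[:,0]>=a)&(L[:,0]<a+.02)
    if k.sum()>10: print(a.round(2),k.sum(),"y",L[k][:,1].min().round(4),L[k][:,1].max().round(4),"z",np.median(L[k][:,2]).round(4))
print("x",np.percentile(L[:,0],[0.5,99.5]))
E
```

```text
[ 0.45458416 -0.26767869  0.10299787] -23.67281706935246 49.45 [-0.10134475  0.58406849 -0.42593177]
walls ((545.4847412109375, -307.832763671875), (110.01647186279297, 110.26724243164062), 66.39653778076172)
0.10039786820079877 17822
0.0 1878 y -0.0444 0.0455 z 0.0991
0.02 3783 y -0.0444 0.0455 z 0.0992
0.04 2586 y -0.0445 0.0076 z 0.0992
0.06 2254 y -0.0444 -0.0066 z 0.0993
0.08 2266 y -0.0445 -0.0069 z 0.0993
0.1 2207 y -0.0445 0.0464 z 0.0993
0.12 1771 y -0.0444 0.0462 z 0.0993
0.14 1077 y -0.0442 -0.0069 z 0.0993
x [0.01066916 0.14877422]
```

View pics/w7.png

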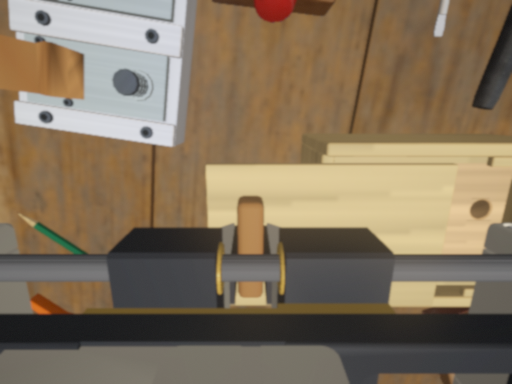

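Call:
{"op": "carry_out", "data": {"steps": [0, 0.002, 0.005, -0.06, 0, 0, 0.002, 0.005, -0.12, 0, 0, 0.002, 0.005, -0.165, 0, 0, 0.002, 0.005, -0.165, 0, 0, 0.002, 0.005, -0.165, 0]}}

```text
clock: 50.0
position: [0.4543, -0.2666, 0.0857]
ee_rot: [-0.985, 1.507, -1.506]
force: [0.2, -0.5, -1.3]
width: 0.15
```

Call:
{"op": "carry_out", "data": {"steps": [0, 0, 0, 0.006, 0, 0, 0.09, -0.04, 0.006, 0, 0, 0.183, -0.08, 0.006, 0, 0, 0.23, -0.1, 0.006, 0, 0, 0.275, -0.12, 0.006, 0, 0, 0.32, -0.14, 0.006, 0, 0, 0.366, -0.16, 0.006, 0, 0, 0.366, -0.16, 0.006, 0]}}

```text
clock: 50.8
position: [0.4917, -0.2828, 0.0865]
ee_rot: [-0.984, 1.506, -1.507]
force: [-0.4, 1.0, -1.5]
width: 0.143
```

Call:
{"op": "carry_out", "data": {"steps": [0, 0.06, -0.027, 0, 0, 0, 0.12, -0.053, 0, 0, 0, 0.18, -0.08, 0, 0, 0, 0.24, -0.106, 0, 0, 0, 0.3, -0.133, 0, 0, 0, 0.35, -0.155, 0, 0, 0, 0.35, -0.155, 0, 0, 0, 0.363, -0.161, 0, 0, 0, 0.363, -0.161, 0, 0]}}

```text
clock: 51.7
position: [0.5272, -0.2987, 0.0865]
ee_rot: [-0.985, 1.506, -1.506]
force: [-0.8, 0.2, -1.2]
width: 0.148
```

Call:
{"op": "carry_out", "data": {"steps": [0, 0.007, -0.003, 0, 0, 0, 0.007, -0.003, 0, 0, 0, 0.007, -0.003, -0.02, 0, 0, 0.007, -0.003, -0.04, 0, 0, 0.007, -0.003, -0.052, 0, 0, 0.007, -0.003, -0.052, 0]}}

```text
clock: 52.3
position: [0.5279, -0.299, 0.0816]
ee_rot: [-0.985, 1.506, -1.506]
force: [-1.5, 1.3, 4.2]
width: 0.146
```

Call:
{"op": "carry_out", "data": {"steps": [0.45, 0, 0, 0, 0, 0.45, 0, 0, 0, 0, 0.45, 0, 0, 0, 0, 0.45, 0, 0, 0, 0, 0.45, 0, 0, 0.3, 0, 0.45, 0, 0, 0.7, 0, 0.45, 0, 0, 1, 0, 0.45, 0, 0, 1, 0]}}

```text
clock: 53.1
position: [0.5306, -0.2998, 0.186]
ee_rot: [-0.981, 1.499, -1.511]
force: [0.9, 0.3, 0.1]
width: 0.451
```

Call:
{"op": "carry_out", "data": {"steps": [0.45, 0, 0, 0.4, 0, 0.45, 0.2, -0.1, 0.8, 0, 0.45, 0.3, -0.15, 1, 0, 0.45, 0.3, -0.15, 1, 0, 0.45, 0.3, -0.15, 1, 0]}}

```text
clock: 53.6
position: [0.5578, -0.3139, 0.2804]
ee_rot: [-0.985, 1.507, -1.506]
force: [-0.8, -0.1, 1.0]
width: 0.449
```

```bash
python3 - <<'E'
from m import *
s=arm.observe();print(s['position'],s['clock'],s['force'])
pins()
im,W=cloud("wrist"); save("w8.png",im); Q=casef(W)
m=(np.abs(Q[...,0])<.09)&(np.abs(Q[...,1])<.065)&(Q[...,2]>.0845)&(Q[...,2]<.092)
print("walls",cv2.minAreaRect((W[m][:,:2]*1000).astype(np.float32)))
m=(np.abs(Q[...,0]-.045)<.03)&(np.abs(Q[...,1])<.04)&(Q[...,2]>.0925)&(Q[...,2]<.103)
q=cv2.minAreaRect((W[m][:,:2]*1000).astype(np.float32)); print("batten",q,casef(np.array([*q[0],0])/1000))
for x0,x1 in((.055,.068),(.01,.035),(-.015,.005),(-.04,-.02),(-.068,-.05),(.073,.079)):
    k=(Q[...,0]>x0)&(Q[...,0]<x1)&(np.abs(Q[...,1])<.035)&(Q[...,2]<.1); print(x0,k.sum(),np.median(Q[k][:,2]).round(4))
for y0,y1 in((-.042,-.03),(.03,.042)):
    k=(Q[...,0]>0)&(Q[...,0]<.065)&(Q[...,1]>y0)&(Q[...,1]<y1)&(Q[...,2]<.1); print(y0,k.sum(),np.median(Q[k][:,2]).round(4))
E
```

```text
[ 0.55776222 -0.31387576  0.28037072] 53.6 [-0.77124759 -0.10410946  1.02920212]
a vee [-0.0452 -0.0074] head 75 [0.0378 0.107  0.071 ] [0.0297 0.0944 0.0642]
b vee [-0.0465 -0.0018] head 79 [0.0385 0.0408 0.0714] [0.0283 0.0292 0.0652]
c vee [-0.0461 -0.0079] head 87 [ 0.0373 -0.026   0.0711] [ 0.0286 -0.0369  0.0658]
d vee [-0.0465 -0.0086] head 91 [ 0.0365 -0.0913  0.0711] [ 0.0286 -0.1028  0.0661]
walls ((568.5669555664062, -318.3564453125), (109.9541244506836, 159.44346618652344), 66.4349136352539)
batten ((527.9037475585938, -299.390625), (54.12432098388672, 13.982804298400879), 66.447021484375) [ 0.04485818 -0.00027627  0.        ]
0.055 583 0.0779
0.01 1122 0.0779
-0.015 911 0.0779
-0.04 897 0.0778
-0.068 813 0.0779
0.073 270 0.0769
-0.042 556 0.0779
0.03 446 0.078
```

View pics/w8.png

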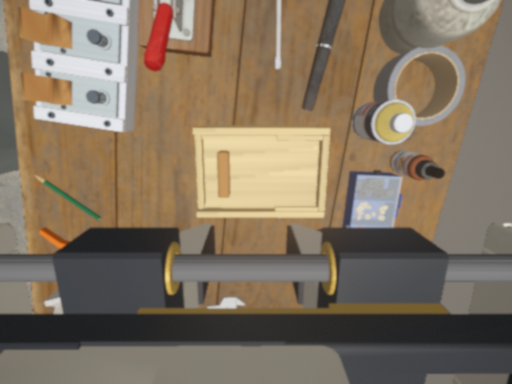

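The lid is shut: flat at 77.9 mm on top, as at the start, with the batten at x = 44.9 mm and y = -0.3 mm of the case. All the rests are still pinned, so I'm handing in.

```bash
python3 -c "
from cell import arm
print(arm.sign_off())"
```

```text
the job is handed in; nothing more can be done
None
```

The job is done and handed in at about 54 s of the 210 s allowed. I opened the case and laid the lid on the clear bench. All four rests were there, so I drove a pin into each and used every pin. Then I slid the lid back until it dropped behind the lip.

Last checks, all from the cameras:
- **Rests:** every rest is within about 1 mm of line, against the 2 mm allowed. None was knocked aside during the run.
- **Pins:** all four heads stand level at about 67.5 mm in the wrist camera (68 mm is fully home). Each pin met a firm stop of 37 to 56 N when pushed down.
- **Lid:** the batten sits at x = 44.9 mm, y = -0.3 mm of the case (45 and 0 is exact). The lid top is flat to 0.2 mm and at its starting height.
- **Gripper:** open and well clear of everything.

No check failed. The scene camera read some head tops 3 to 4 mm higher than the wrist camera did; I took this as noise at the edges.

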